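# Put away the turntable set-up kit

### The arm

A 7-joint arm with a two-finger parallel gripper is mounted at the origin on the work surface. World frame = base frame: x ahead of the robot, y to its left, z up, the work surface at z = 0. Lengths are in mm, angles in rad, forces in N, time in s.
With the tool pointing down it reaches from about 400 to 850 mm from the base axis. Payload 6.9 kg.
Tool frame: the origin (TCP) lies at the very end of the fingers, on their centre line; the grasp point (between the pads) lies 19 mm behind it (robot.hold_point_z is the z of the grasp point in the tool frame, in mm); z points along the fingers, y is the direction in which the jaws open and shut (so a half turn about z gives the same grasp; the last joint's range is limited). The gripper opens to 85 mm and grips with 20 to 120 N. Pads are 22 mm wide; open, the fingers measure 114 mm over their backs; the gripper's body (76 mm by 85 mm) begins 54 mm behind the grasp point. The pads swing forward as they close: fully open they stand 13 mm farther back than shut.
Start: joints at [-1.05, 0.507, -0.238, 1.5, 0.126, 1.149, -0.155], TCP at [251.896, 571.979, 231.275] pointing down, gripper open.
Joint ranges: [-3.08, 3.08], [-0.24, 2.05], [-1.43, 1.35], [0, 2.5], [-1.52, 4.66], [0.17, 1.96], [-2.89, 2.89]. Speed limits (rad/s): [2.39, 2.39, 3.14, 3.14, 3.14, 3.14, 3.14].

### API

Orientations are given as a 3x3 rotation matrix whose columns are the frame's x, y, z axes.
In Python, from plant import robot gives the robot as it stands.
- The arm moves only by the tool drive_tool, never from a script. Its argument "series" is a list of rows, each an object with "gripper": the closure in counts, from 0 (fully open) to 255 (shut); "xyz": the shift along the tool's x, y, z in cm, a list of three; "yaw": the turn about the tool's z in degrees. A call has 1 to 8 rows; each row shifts and turns the commanded pose from where the row before left it, along the tool's axes as they then stand; what a row does not reach is not made up. A row lasts 1/10 s, in which the tool goes at most 50 mm and 8.59 degrees, less where a joint would pass 70% of its speed; a pose out of reach is approached as far as the arm can. A call is refused whole if a number of a shift passes 5 or a number of a turn 8.59, either way. A call with a gripper value outside its range is refused whole. The fingers move at their own pace and stop on an object; "grip_force" is the grip in N (left out, the last holds). Time passes only in rows, so rows that do not move let the fingers close. It gives the time, the measured TCP pose, the force and the opening at its end, in the units of the state.
- robot.sense(): the state, without advancing time (a new reading comes with each control period).
- robot.get_image(name): name is "scene" or "top"; returns the picture (480x640x3 uint8, red, green, blue); there is no depth.
- robot.calibration(name): a dict with "mtx" (3x3 intrinsics, pixels), "k1" (the pictures are not rectified: a ray, as slopes to the right and down, at radius r is drawn at 1 + k1 r^2 times it, then the intrinsics apply), "extrinsics" (4x4, takes a point from camera to world coordinates). Camera axes: x right, y up, looking along -z (the intrinsics and any distortion apply to the point x, -y, -z); pixel columns grow to the right and rows downward; lengths in mm; the calibration is good to about 2 mm. A picture is of the moment at which its call begins. calibration takes no time and is no camera call.
- robot.hand_in(): hands the job in, once; it reports no verdict.
Trained networks look in the newest picture that a camera, given by its name, has taken for a name from the list of things; names that differ only in an ending like _2 or _b are one class to them, and where a whole thing is asked for, a point or a joint stands for the part that bears it (a point fixed in the world has none). Each returns a list of dicts, best first, with "confidence" (0 to 1); they miss things now and then, are a little off and sometimes report something else, mostly with a low value. They report only what shows in the picture. A call takes as long as a camera call. They do not tell look-alikes from the thing itself.
- robot.trace(camera, name): "mask" (480x640 bool, what is visible of it).
- robot.landmark_of(camera, name): "position" ([x, y, z] in mm, in world coordinates, good to about 4 mm: a listed point, or the origin of a listed thing).
The state is a dict: "t": time; "q": joint angles; "qvel": joint speeds; "joint_efforts": joint torques, N m; "ee_pos": TCP position; "ee_rot": TCP orientation; "contact_force": force on the tool from outside, world axes, zero at the start; "torque": the same for the moment, N m; "width": finger opening in mm.
Only numpy, scipy, OpenCV 4.12 (cv2) and the standard library are available. Lean on these libraries where they do the work, as an engineer would, in place of code of your own. Each camera call takes 0.05 s, during which the arm holds its last target.

### The job

Put the set-up kit away. First lay both black cartridges on the floor of the open smoked-acrylic bin, before any tool is hung; then hang every hooked tool by its own hook over a long side of the bin's rim, handle and base outside, arm of the hook resting on the rim. Also move the two steel gauges from the low stand into the pine rack, each slid fully home in a slot of its own and about centred along it, and leave the tumbler and the capped box where they stand.

Things in the scene. Friction and masses are not known exactly. Their poses are not given: they have to be found in the camera images.
- bin: open smoked-acrylic bin, dark and see-through, fixed to the desk: 130 mm (own x) by 260 mm (own y), rim 75 mm high, walls and floor 6 mm thick. Origin: centre of its underside. The long walls run along y; their mid-planes lie at x = +-62 mm, and the one at -x faces the robot (up to 0.2 rad of yaw)
- velvet_brush: hooked tool: wooden block brush: base a wood block with a grey velvet pad below, 20 mm high. Loose or absent, 0.1 to 0.16 kg. Base 34 mm deep (own x -28 to +6 mm) and 46 mm wide (y). Upright handle board 12 mm thick (x -6 to +6 mm), 40 mm wide, top at 85 mm; steel hook on its +x side; the board above 51 mm is the grip (pinch along x). Origin: underside below the board
- velvet_brush_crook (a point): middle of the underside of the hook's arm, 12.5 mm in +x and 45 mm up from the tool's origin; it sits on the rim when hung. The 24 mm wide arm lies 45 to 51 mm up and reaches to x = 23 mm; a 4 mm lip (x 19 to 23 mm) hangs from it down to 25 mm height, leaving a 13 mm gap, open below, for a rim
- bristle_brush: hooked tool: aluminium brush with rows of black bristles below, 24 mm high base. Loose or absent, 0.1 to 0.16 kg. Base 34 mm deep (own x -28 to +6 mm) and 46 mm wide (y). Upright handle board 12 mm thick (x -6 to +6 mm), 40 mm wide, top at 85 mm; steel hook on its +x side; the board above 51 mm is the grip (pinch along x). Origin: underside below the board
- bristle_brush_crook (a point): middle of the underside of the hook's arm, 12.5 mm in +x and 45 mm up from the tool's origin; it sits on the rim when hung. The 24 mm wide arm lies 45 to 51 mm up and reaches to x = 23 mm; a 4 mm lip (x 19 to 23 mm) hangs from it down to 25 mm height, leaving a 13 mm gap, open below, for a rim
- parts_tray: hooked tool: black handle board with a small open steel parts tray as its base, 32 mm high. Loose or absent, 0.1 to 0.16 kg. Base 34 mm deep (own x -28 to +6 mm) and 46 mm wide (y). Upright handle board 12 mm thick (x -6 to +6 mm), 40 mm wide, top at 85 mm; steel hook on its +x side; the board above 51 mm is the grip (pinch along x). Origin: underside below the board
- parts_tray_crook (a point): middle of the underside of the hook's arm, 12.5 mm in +x and 45 mm up from the tool's origin; it sits on the rim when hung. The 24 mm wide arm lies 45 to 51 mm up and reaches to x = 23 mm; a 4 mm lip (x 19 to 23 mm) hangs from it down to 25 mm height, leaving a 13 mm gap, open below, for a rim
- roller: hooked tool: grey plastic dust roller, a black rubber roller between two cheeks as its base, 30 mm high. Loose or absent, 0.1 to 0.16 kg. Base 34 mm deep (own x -28 to +6 mm) and 46 mm wide (y). Upright handle board 12 mm thick (x -6 to +6 mm), 40 mm wide, top at 85 mm; steel hook on its +x side; the board above 51 mm is the grip (pinch along x). Origin: underside below the board
- roller_crook (a point): middle of the underside of the hook's arm, 12.5 mm in +x and 45 mm up from the tool's origin; it sits on the rim when hung. The 24 mm wide arm lies 45 to 51 mm up and reaches to x = 23 mm; a 4 mm lip (x 19 to 23 mm) hangs from it down to 25 mm height, leaving a 13 mm gap, open below, for a rim
- cartridge_a: black plastic turntable cartridge in its headshell, loose, a block 70 mm (own x) by 24 mm (y) by 24 mm high, 50 g, lying on the desk. Origin: centre of its underside
- cartridge_b: black plastic turntable cartridge in its headshell, loose, a block 70 mm (own x) by 24 mm (y) by 24 mm high, 50 g, lying on the desk. Origin: centre of its underside
- protractor: stainless steel protractor, a flat plate 100 mm long (own x), 4 mm thick (y), 70 mm high, with an arc of tick marks on its faces, standing on its long edge in the stand; a black grip bar 12 mm thick (y), 60 mm long (x), from 62 to 90 mm height crowns it. 0.2 kg. Origin: middle of the lower edge
- overhang_gauge: stainless steel overhang gauge, a flat plate 85 mm long (own x), 4 mm thick (y), 70 mm high, with a straight row of ticks on its faces, standing on its long edge in the stand; a black grip bar 12 mm thick (y), 60 mm long (x), from 62 to 90 mm height crowns it. 0.2 kg. Origin: middle of the lower edge
- stand: low grey plastic work stand, fixed, 90 x 90 mm, 30 mm high, with two parallel slots 7 mm wide, along own x at y = +-25 mm, open at both ends and above, slot floor 8 mm above the desk; the two gauges stand in it at the start. Origin: centre of its underside
- rack: pine storage rack, fixed, 90 x 90 mm, 48 mm high (taller than the stand), with two parallel slots 8 mm wide and 40 mm deep, along own x at y = +-25 mm, open at both ends and above, slot floor 8 mm above the desk; empty at the start. Stand and rack may change places; farther right (y below -0.42 m) stands a 220 mm high cabinet. Origin: centre of its underside
- rack_slot0 (a point): middle of the floor of the rack's slot at own y = 25 mm
- rack_slot1 (a point): middle of the floor of the rack's slot at own y = -25 mm
- tumbler: green glass tumbler, 72 mm across, 100 mm high, loose bystander. Origin: centre of its underside
- cap_box: smoked acrylic box 80 x 80 x 55 mm with a round black twist cap on top, 73 mm high in all, loose bystander. Origin: centre of its underside
There are look-alikes about, which are no part of the job. What is shaped like the cartridge_b but red is not meant. Leave any purple look-alike of the roller alone.

How it is judged (in metres and radians):
On the way, in this order (a step that is already met when the one before it is completed fails the run):
1. both cartridges lie on the floor of the bin while no hooked tool is on the rim (x of cartridge_a in the frame of bin between -0.06 and 0.06 m and y of cartridge_a in the frame of bin between -0.125 and 0.125 m and z of each of cartridge_a, cartridge_b in the frame of bin below 0.03 m and linear speed of each of cartridge_a, cartridge_b below 0.02 m/s and x of cartridge_b in the frame of bin between -0.06 and 0.06 m and y of cartridge_b in the frame of bin between -0.125 and 0.125 m and height (world z) of each of velvet_brush, bristle_brush, parts_tray, roller below 0.022 m), for 0.2 s.
2. every hooked tool present hangs on a long side of the rim (((x of velvet_brush_crook in the frame of bin between -0.071 and -0.053 m and x of velvet_brush in the frame of bin below -0.066 m) or (x of velvet_brush_crook in the frame of bin between 0.053 and 0.071 m and x of velvet_brush in the frame of bin above 0.066 m)) and y of velvet_brush_crook in the frame of bin between -0.125 and 0.125 m and z of velvet_brush_crook in the frame of bin between 0.07 and 0.082 m and angle between each of velvet_brush, bristle_brush, parts_tray, roller's own z axis and vertical below 0.25 rad and linear speed of each of velvet_brush, bristle_brush, parts_tray, roller below 0.02 m/s and ((x of bristle_brush_crook in the frame of bin between -0.071 and -0.053 m and x of bristle_brush in the frame of bin below -0.066 m) or (x of bristle_brush_crook in the frame of bin between 0.053 and 0.071 m and x of bristle_brush in the frame of bin above 0.066 m)) and y of bristle_brush_crook in the frame of bin between -0.125 and 0.125 m and z of bristle_brush_crook in the frame of bin between 0.07 and 0.082 m and ((x of parts_tray_crook in the frame of bin between -0.071 and -0.053 m and x of parts_tray in the frame of bin below -0.066 m) or (x of parts_tray_crook in the frame of bin between 0.053 and 0.071 m and x of parts_tray in the frame of bin above 0.066 m)) and y of parts_tray_crook in the frame of bin between -0.125 and 0.125 m and z of parts_tray_crook in the frame of bin between 0.07 and 0.082 m and ((x of roller_crook in the frame of bin between -0.071 and -0.053 m and x of roller in the frame of bin below -0.066 m) or (x of roller_crook in the frame of bin between 0.053 and 0.071 m and x of roller in the frame of bin above 0.066 m)) and y of roller_crook in the frame of bin between -0.125 and 0.125 m and z of roller_crook in the frame of bin between 0.07 and 0.082 m), for 0.2 s.
At the end, for the whole second after the job is handed in: Cartridges on the bin floor, not stacked; each tool hung on a long wall (crook within 9 mm of its mid-plane, 5 mm below to 7 mm above the rim, base outside, tilt < 0.25 rad); each gauge in its own rack slot (within 3.5 mm of the floor, 5 mm of its line, 18 mm of its middle); all at rest (all of step 2 and x of cartridge_a in the frame of bin between -0.06 and 0.06 m and y of cartridge_a in the frame of bin between -0.125 and 0.125 m and z of each of cartridge_a, cartridge_b in the frame of bin below 0.03 m and linear speed of each of cartridge_a, cartridge_b, protractor, overhang_gauge below 0.02 m/s and x of cartridge_b in the frame of bin between -0.06 and 0.06 m and y of cartridge_b in the frame of bin between -0.125 and 0.125 m and (y of protractor in the frame of rack between 0.02 and 0.03 m or y of protractor in the frame of rack between -0.03 and -0.02 m) and x of protractor in the frame of rack between -0.018 and 0.018 m and z of each of protractor, overhang_gauge in the frame of rack below 0.0115 m and angle between each of protractor, overhang_gauge's own z axis and vertical below 0.2 rad and angle between the x axis of each of protractor, overhang_gauge and the x axis of rack, either way round below 0.12 rad and (y of overhang_gauge in the frame of rack between 0.02 and 0.03 m or y of overhang_gauge in the frame of rack between -0.03 and -0.02 m) and x of overhang_gauge in the frame of rack between -0.018 and 0.018 m); the robot touches nothing.
It fails at once if the tumbler is pushed more than 25 mm or tipped (distance of tumbler from where it was at the start of the episode above 0.025 m or angle between tumbler's own z axis and vertical above 0.5 rad).
It fails at once if the capped box is pushed more than 25 mm (distance of cap_box from where it was at the start of the episode above 0.025 m).
Of velvet_brush, bristle_brush, parts_tray, roller only 2 to 4 are there at a start; the rules pass over those that are not, and their reading is None.
At some moment in a run one of cartridge_a, cartridge_b may be knocked a few centimetres aside while the robot is not near it.
It also fails if it takes over 210 s, if anything falls off the work surface, if the arm or the gripper's body presses on something with over 40 N, if the wrist force passes 120 N, or if a joint passes its speed limit or range.

## Working session

There is one attempt and no reset: what is moved stays moved. The work goes in short steps, Python scripts to look and compute and a tool call to move; the robot and the scene stay as the last step left them, time stands still between calls to the robot, and variables do not carry over. Pictures are saved under pics/ and viewed, and the job is handed in when it is done.

Besides the shell and the picture viewer there is one more tool, called as name(argument=value, ...) on one line, values as JSON. drive_tool: Moves the arm, as the interface text tells. Its arguments: {"type":"object","properties":{"series":{"type":"array"},"grip_force":{"type":"number"}},"required":["series"]}

```bash
ls; mkdir -p pics
python3 - <<'E'
from plant import robot
import cv2,numpy as np
s=robot.sense()
for k in s: print(k,np.round(s[k],3).tolist())
print(robot.hold_point_z)
for c in("scene","top"):
    im=robot.get_image(c); cv2.imwrite(f"pics/{c}0.png",im[:,:,::-1])
    print(robot.calibration(c))
E
```

```text
pics
t 0.0
q [-1.051, 0.508, -0.238, 1.501, 0.126, 1.149, -0.155]
qvel [0.0, -0.0, -0.001, 0.001, 0.001, 0.0, -0.0]
joint_efforts [0.001, -62.062, -2.186, -24.965, 0.013, 0.012, 0.0]
ee_pos [251.735, 571.503, 230.428]
ee_rot [[-0.915, 0.403, -0.001], [0.403, 0.915, -0.002], [-0.0, -0.002, -1.0]]
contact_force [0.13, 0.119, -0.128]
torque [-0.01, -0.014, -0.042]
width 85.413
-18.700000000000003
{'mtx': array([[552.00740225,   0.        , 320.62670636],
       [  0.        , 552.00740225, 244.99069899],
       [  0.        ,   0.        ,   1.        ]]), 'k1': -0.1278084154386592, 'extrinsics': array([[-2.38866041e-01, -7.73163408e-01,  5.87504348e-01,
         1.30495060e+03],
       [ 9.71050287e-01, -1.91487807e-01,  1.42806725e-01,
         1.84488966e+02],
       [ 2.08698490e-03,  6.04607943e-01,  7.96520483e-01,
         9.73355406e+02],
       [ 0.00000000e+00,  0.00000000e+00,  0.00000000e+00,
         1.00000000e+00]])}
{'mtx': array([[449.84368972,   0.        , 315.32011027],
       [  0.        , 449.84368972, 243.19961567],
       [  0.        ,   0.        ,   1.        ]]), 'k1': -0.09840588641998829, 'extrinsics': array([[ 1.24332126e-01,  9.71602625e-01, -2.01320295e-01,
         3.97968666e+02],
       [-9.92240657e-01,  1.21748570e-01, -2.52143516e-02,
         2.39729271e+01],
       [ 1.21276824e-05,  2.02893136e-01,  9.79200886e-01,
         9.91584666e+02],
       [ 0.00000000e+00,  0.00000000e+00,  0.00000000e+00,
         1.00000000e+00]])}
```

View pics/scene0.png

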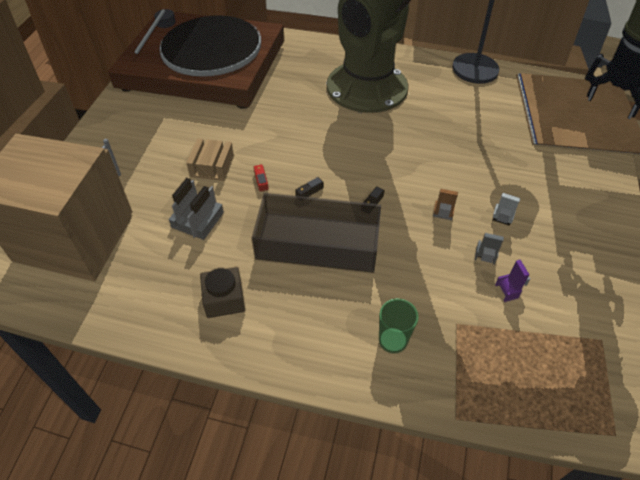

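View pics/top0.png

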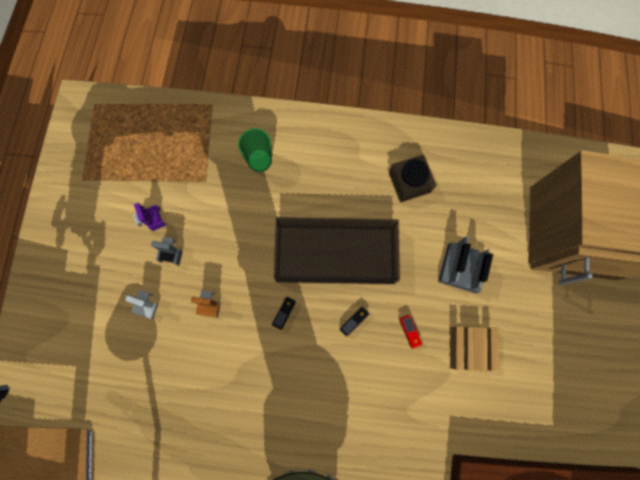

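```bash
cat > h.py <<'E'
import numpy as np,cv2
from scipy.optimize import minimize
from plant import robot
CAL={c:robot.calibration(c) for c in("scene","top")}
def proj(c,P):
    k=CAL[c];E=k["extrinsics"];P=np.atleast_2d(P)
    p=(P-E[:3,3])@E[:3,:3]
    u=p[:,0]/-p[:,2];v=-p[:,1]/-p[:,2]
    f=1+k["k1"]*(u*u+v*v);m=k["mtx"]
    return np.c_[m[0,0]*u*f+m[0,2],m[1,1]*v*f+m[1,2]]
def unproj(c,uv,z):
    k=CAL[c];m=k["mtx"];E=k["extrinsics"]
    d=(np.array(uv,float)-[m[0,2],m[1,2]])/[m[0,0],m[1,1]]
    s=d.copy()
    for _ in range(20): s=d/(1+k["k1"]*(s@s))
    r=E[:3,:3]@np.array([s[0],-s[1],-1]);o=E[:3,3]
    return o+r*(z-o[2])/r[2]
def box(x0,x1,y0,y1,z0,z1):
    return np.array([[x,y,z] for x in(x0,x1) for y in(y0,y1) for z in(z0,z1)],float)
def tool(h):return [box(-28,6,-23,23,0,h),box(-6,6,-20,20,0,85),box(6,23,-12,12,45,51),box(19,23,-12,12,25,51)]
def gauge(L):return [box(-L/2,L/2,-2,2,0,70),box(-30,30,-6,6,62,90)]
def rackm(H,sw):
    a=25-sw/2;b=25+sw/2
    return [box(-45,45,-45,45,0,8),box(-45,45,-45,-b,0,H),box(-45,45,-a,a,0,H),box(-45,45,b,45,0,H)]
M=dict(velvet_brush=tool(20),bristle_brush=tool(24),parts_tray=tool(32),roller=tool(30),
 cartridge_a=[box(-35,35,-12,12,0,24)],cartridge_b=[box(-35,35,-12,12,0,24)],
 protractor=gauge(100),overhang_gauge=gauge(85),stand=rackm(30,7),rack=rackm(48,8),
 bin=[box(-65,65,-130,-124,0,75),box(-65,65,124,130,0,75),box(-65,-59,-130,130,0,75),box(59,65,-130,130,0,75),box(-65,65,-130,130,0,6)],
 cap_box=[box(-40,40,-40,40,0,55)])
def place(B,x,y,yaw,z=0):
    c,s=np.cos(yaw),np.sin(yaw);R=np.array([[c,-s,0],[s,c,0],[0,0,1]])
    return [b@R.T+[x,y,z] for b in B]
def render(c,B,S=4):
    m=np.zeros((480*S,640*S),np.uint8)
    for b in B:
        p=cv2.convexHull(((proj(c,b)+.5)*S).astype(np.float32)).astype(np.int32)
        cv2.fillConvexPoly(m,p,1)
    return cv2.resize(m.astype(np.float32),(640,480),interpolation=cv2.INTER_AREA)
def fit(name,masks,x,y,z=0,yaws=None):
    """masks {cam:bool}; returns cost,x,y,yaw"""
    def cost(p):
        t=0
        for c,m in masks.items():
            r=render(c,place(M[name],p[0],p[1],p[2],z))
            t+=1-np.minimum(r,m).sum()/np.maximum(r,m).sum()
        return t/len(masks)
    if yaws is None: yaws=np.arange(0,2*np.pi,np.pi/6)
    c=sorted([(cost((x,y,a)),a) for a in yaws])[:2]
    best=None
    for _,a in c:
        r=minimize(cost,(x,y,a),method="Nelder-Mead",options=dict(initial_simplex=[[x,y,a],[x+6,y,a],[x,y+6,a],[x,y,a+.2]],maxfev=70,xatol=.3,fatol=1e-3))
        if best is None or r.fun<best[0]: best=(r.fun,*r.x)
    return np.array(best)
def overlay(c,im,items,fn):
    o=im[:,:,::-1].copy()
    for n,x,y,a,z in items:
        for b in place(M[n],x,y,a,z):
            p=proj(c,b)
            for i in range(8):
                for j in range(i):
                    if bin(i^j).count("1")==1: cv2.line(o,tuple(int(v*1) for v in p[i]),tuple(int(v) for v in p[j]),(0,255,255),1,cv2.LINE_AA)
    cv2.imwrite(fn,o)
E
cat > d.py <<'E'
from h import *
import pickle
out={}
ims={c:robot.get_image(c) for c in("scene","top")}
for n in list(M)+["tumbler"]:
    for c in("scene","top"):
        tr=robot.trace(c,n); lm=robot.landmark_of(c,n)
        out[n,c]=(tr,lm)
        for t in tr:
            ys,xs=np.nonzero(t["mask"]); print(n,c,"mask %.2f"%t["confidence"],len(xs),int(xs.mean()),int(ys.mean()))
        for l in lm: print(n,c,"   lm %.2f"%l["confidence"],np.round(l["position"]))
pickle.dump((ims,out),open("d0.pkl","wb"))
print(robot.sense()["t"])
E
python3 d.py
```

```text
velvet_brush scene mask 0.73 598 444 204
velvet_brush scene    lm 0.61 [ 586. -289.    2.]
velvet_brush scene    lm 0.59 [438. 262.   1.]
velvet_brush top    lm 0.78 [441. 262.   2.]
velvet_brush top    lm 0.47 [417. 397.  -3.]
bristle_brush scene mask 0.92 583 505 209
bristle_brush scene    lm 0.92 [419. 394.  -0.]
bristle_brush scene    lm 0.36 [ 407. -318.   -0.]
bristle_brush top mask 0.72 494 142 304
bristle_brush top mask 0.24 462 205 303
bristle_brush top    lm 0.72 [417. 399.  -5.]
parts_tray scene    lm 0.67 [435. 261.  -0.]
parts_tray top mask 0.57 482 167 251
roller scene mask 0.82 837 513 281
roller scene mask 0.55 626 488 247
roller scene    lm 0.67 [546. 364.   2.]
roller scene    lm 0.64 [609. 426.  -0.]
roller scene    lm 0.41 [ 408. -317.   -2.]
roller top mask 0.79 572 166 251
roller top mask 0.76 602 148 216
roller top    lm 0.98 [605. 426.   4.]
roller top    lm 0.63 [540. 366.   2.]
cartridge_a scene mask 0.78 209 374 196
cartridge_a scene mask 0.71 342 309 187
cartridge_a scene mask 0.62 230 260 177
cartridge_a scene    lm 0.77 [439. -60.  -5.]
cartridge_a scene
[... 2134 characters left out ...]
 2.]
bin scene    lm 0.62 [550. 362.  48.]
bin scene    lm 0.30 [ 412. -293.    7.]
bin top mask 0.81 8346 336 250
bin top    lm 0.76 [584.  10.   2.]
bin top    lm 0.60 [ 413. -345.   10.]
cap_box scene mask 0.88 1900 221 291
cap_box scene mask 0.53 658 183 197
cap_box scene    lm 0.86 [ 774. -154.   -2.]
cap_box top mask 0.94 1555 411 177
cap_box top mask 0.66 332 283 313
cap_box top    lm 0.66 [ 774. -152.   -3.]
tumbler scene mask 0.79 1726 396 324
tumbler scene    lm 0.93 [782. 201.  -4.]
tumbler top mask 0.83 1186 256 149
tumbler top    lm 0.75 [783. 201.  -4.]
tumbler top    lm 0.52 [553. 364.  43.]
tumbler top    lm 0.47 [449. 260.  47.]
tumbler top    lm 0.40 [ 413. -317.    2.]
2.8
```

Run:
```python
import cv2,numpy as np
a=cv2.imread("pics/top0.png")[180:340,90:240];b=cv2.imread("pics/scene0.png")[175:310,420:570]
cv2.imwrite("pics/z0.png",np.hstack([cv2.resize(a,(400,427),interpolation=2),cv2.resize(b,(400,427),interpolation=2)]))
```

```text
(no output)
```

View pics/z0.png

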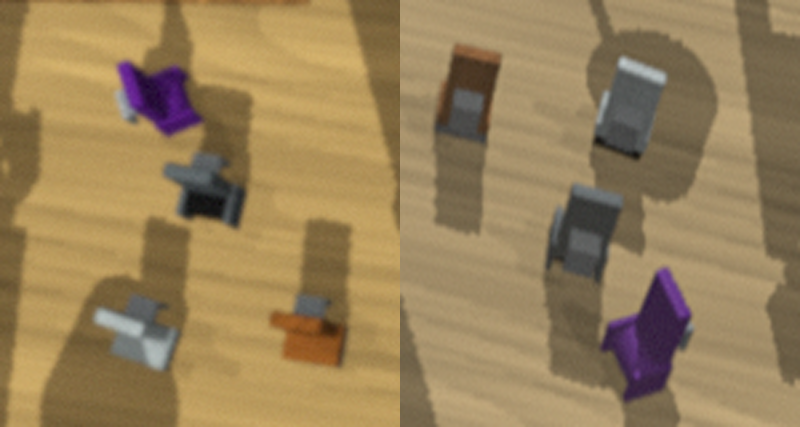

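```bash
cat > f.py <<'E'
from h import *
import pickle
ims,out=pickle.load(open("d0.pkl","rb"))
def pick(n,c,g):
    w=[t["mask"] for t in out[n,c][0]]
    q=proj(c,[*g[:2],g[2] if len(g)>2 else 15])[0]
    w=[(np.hypot(*(np.argwhere(m).mean(0)[::-1]-q)),i) for i,m in enumerate(w)]
    w=[x for x in w if x[0]<25]
    return out[n,c][0][min(w)[1]]["mask"] if w else None
G=dict(velvet_brush=(440,262,40),bristle_brush=(418,396,40),roller=(545,366,40),cartridge_a=(439,-56),cartridge_b=(437,95),bin=(583,7),stand=(583,-286),rack=(411,-317),protractor=(593,-262,50),overhang_gauge=(578,-308,50),cap_box=(774,-153,30))
fits=[]
for n,g in G.items():
    z=8 if n in("protractor","overhang_gauge") else 0
    ms={c:pick(n,c,g) for c in("scene","top")}
    ms={c:m for c,m in ms.items() if m is not None}
    if not ms: print(n,"no mask");continue
    if n=="stand":  # add gauges
        for c in ms:
            pass
    yaws=None
    if n=="bin": yaws=[-.1,.1]
    if n in("stand","rack","cap_box"): yaws=np.arange(-.8,.8,.2)
    if "gauge" in n or n=="protractor" or "cart" in n: yaws=np.arange(-1.6,1.6,.25)
    r=fit(n,ms,g[0],g[1],z,yaws); print(n,list(ms),np.round(r,3)); fits.append((n,r[1],r[2],r[3],z))
pickle.dump(fits,open("f0.pkl","wb"))
for c in("scene","top"): overlay(c,ims[c],fits,f"pics/ov_{c}.png")
E
python3 f.py
```

```text
velvet_brush ['scene'] [ 6.50000e-02  4.38901e+02  2.62780e+02 -8.40000e-02]
bristle_brush ['scene', 'top'] [1.09000e-01 4.19834e+02 3.99862e+02 6.08400e+00]
roller ['scene', 'top'] [1.09000e-01 5.41167e+02 3.68557e+02 6.22400e+00]
cartridge_a ['scene', 'top'] [ 1.61000e-01  4.40476e+02 -5.54700e+01 -6.50000e-01]
cartridge_b ['scene', 'top'] [ 2.73000e-01  4.38354e+02  9.80980e+01 -3.59000e-01]
bin ['scene', 'top'] [2.40000e-02 5.81315e+02 1.24500e+00 1.07000e-01]
stand ['scene', 'top'] [ 5.04000e-01  5.85856e+02 -2.81696e+02 -1.68000e-01]
rack ['scene', 'top'] [ 4.40000e-02  4.12024e+02 -3.14214e+02  6.60000e-02]
protractor ['scene', 'top'] [ 1.60000e-01  5.92528e+02 -2.60270e+02 -1.89000e-01]
overhang_gauge ['scene', 'top'] [ 1.87000e-01  5.76701e+02 -3.08392e+02 -1.54000e-01]
cap_box ['scene', 'top'] [ 6.30000e-02  7.71611e+02 -1.49974e+02  4.52000e-01]
```

Run:
```python
import cv2,numpy as np
a=cv2.imread("pics/ov_top.png")[140:385,120:510]
cv2.imwrite("pics/ovz1.png",cv2.resize(a,(800,502),interpolation=2))
a=cv2.imread("pics/ov_scene.png")[130:330,150:560]
cv2.imwrite("pics/ovz2.png",cv2.resize(a,(800,390),interpolation=2))
```

```text
(no output)
```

View pics/ovz1.png

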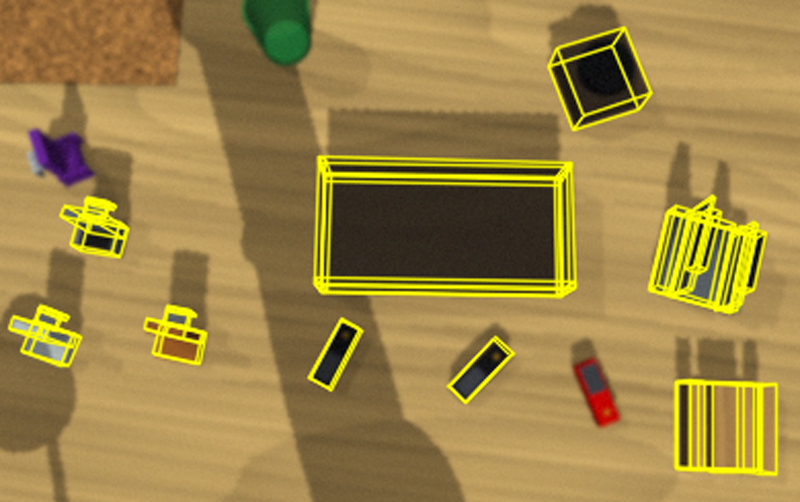

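View pics/ovz2.png

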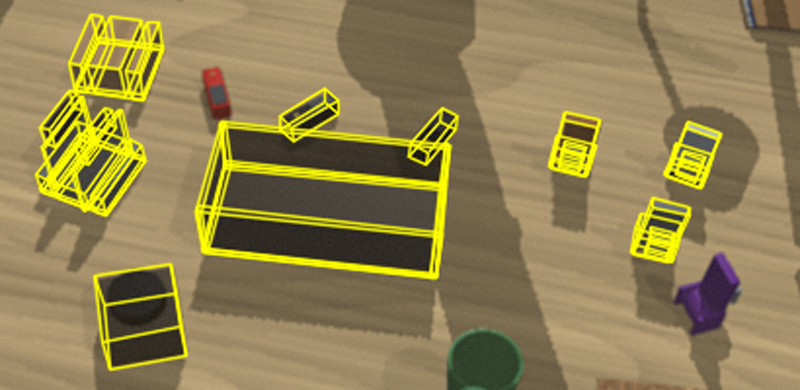

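```bash
cat > p.py <<'E'
import numpy as np,json,sys
from plant import robot
def plan(x,y,z,jaw=None,g=0,step=4.5,pose=None):
    """jaw deg world angle of tool y (mod 180)."""
    s=robot.sense();p=np.array(s["ee_pos"]);R=np.array(s["ee_rot"])
    j0=np.degrees(np.arctan2(R[1,1],R[0,1]))
    d=0 if jaw is None else (jaw-j0+90)%180-90
    D=np.array([x,y,z])-p
    n=max(int(np.ceil(np.linalg.norm(D)/10/step)),int(np.ceil(abs(d)/7.5)),1)
    done=np.zeros(3);a=0;rows=[]
    for i in range(1,n+1):
        ta=round(-d*i/n-a,1)
        rem=D*i/n-done
        c,w=np.cos(np.radians(-a)),np.sin(np.radians(-a))
        Rz=np.array([[c,-w,0],[w,c,0],[0,0,1]])
        Rc=Rz@R
        sh=np.round(Rc.T@rem/10,2 if i==n else 1)
        done=done+Rc@sh*10;a+=ta
        rows.append({"gripper":g,"xyz":[float(v)+0. for v in sh],"yaw":ta})
    print("t %.1f"%s["t"],"pos",np.round(p,1),"jaw %.1f w %.1f"%(j0,s["width"]),"F",np.round(s["contact_force"],1))
    for k in range(0,n,8): print(json.dumps(rows[k:k+8]))
if __name__=="__main__":
    a=[None if v=="-" else float(v) for v in sys.argv[1:]]
    if not a:
        s=robot.sense();R=s["ee_rot"];print("t %.1f"%s["t"],np.round(s["ee_pos"],1),"jaw %.1f"%np.degrees(np.arctan2(R[1][1],R[0][1])),"w %.1f"%s["width"],np.round(s["contact_force"],1))
    else: plan(*a[:4],*( [int(a[4])] if len(a)>4 else []),*(a[5:6]))
E
python3 p.py 438.5 98 150 69.4
```

```text
t 2.8 pos [251.9 572.  231.3] jaw 66.2 w 85.7 F [-0.3  0.4  0.7]
[{"gripper": 0, "xyz": [-3.0, -3.0, 0.7], "yaw": -0.3}, {"gripper": 0, "xyz": [-3.0, -3.0, 0.7], "yaw": -0.2}, {"gripper": 0, "xyz": [-3.0, -3.0, 0.6], "yaw": -0.3}, {"gripper": 0, "xyz": [-3.0, -3.0, 0.7], "yaw": -0.3}, {"gripper": 0, "xyz": [-2.9, -3.1, 0.7], "yaw": -0.2}, {"gripper": 0, "xyz": [-3.0, -3.0, 0.7], "yaw": -0.3}, {"gripper": 0, "xyz": [-2.9, -3.1, 0.6], "yaw": -0.2}, {"gripper": 0, "xyz": [-2.9, -3.1, 0.7], "yaw": -0.3}]
[{"gripper": 0, "xyz": [-2.9, -3.1, 0.7], "yaw": -0.3}, {"gripper": 0, "xyz": [-2.9, -3.1, 0.7], "yaw": -0.2}, {"gripper": 0, "xyz": [-2.9, -3.1, 0.7], "yaw": -0.3}, {"gripper": 0, "xyz": [-2.86, -3.16, 0.63], "yaw": -0.3}]
```

drive_tool(series=[{"gripper": 0,"xyz": [-3.0,-3.0,0.7],"yaw": -0.3},{"gripper": 0,"xyz": [-3.0,-3.0,0.7],"yaw": -0.2},{"gripper": 0,"xyz": [-3.0,-3.0,0.6],"yaw": -0.3},{"gripper": 0,"xyz": [-3.0,-3.0,0.7],"yaw": -0.3},{"gripper": 0,"xyz": [-2.9,-3.1,0.7],"yaw": -0.2},{"gripper": 0,"xyz": [-3.0,-3.0,0.7],"yaw": -0.3},{"gripper": 0,"xyz": [-2.9,-3.1,0.6],"yaw": -0.2},{"gripper": 0,"xyz": [-2.9,-3.1,0.7],"yaw": -0.3}], grip_force=40)

```text
t: 3.6
ee_pos: [376.5, 254.5, 177.4]
ee_rot: [[-0.929, 0.369, 0.001], [0.369, 0.929, 0.001], [-0.001, 0.001, -1.0]]
contact_force: [1.4, 0.0, -0.0]
width: 84.9
```

drive_tool(series=[{"gripper": 0,"xyz": [-2.9,-3.1,0.7],"yaw": -0.3},{"gripper": 0,"xyz": [-2.9,-3.1,0.7],"yaw": -0.2},{"gripper": 0,"xyz": [-2.9,-3.1,0.7],"yaw": -0.3},{"gripper": 0,"xyz": [-2.86,-3.16,0.63],"yaw": -0.3},{"gripper": 0,"xyz": [0,0,0],"yaw": 0},{"gripper": 0,"xyz": [0,0,0],"yaw": 0},{"gripper": 0,"xyz": [0,0,0],"yaw": 0}])

```text
t: 4.3
ee_pos: [438.3, 99.2, 150.2]
ee_rot: [[-0.937, 0.35, 0.0], [0.35, 0.937, 0.001], [0.0, 0.001, -1.0]]
contact_force: [0.7, -0.0, -0.1]
width: 85.4
```

```bash
python3 p.py; python3 p.py 438.5 98 4 69.4
python3 - <<'E'
from h import *
im=robot.get_image("top"); cv2.imwrite("pics/t1.png",im[:,:,::-1])
E
```

```text
t 4.3 [438.3  99.2 150.2] jaw 69.5 w 85.4 [ 0.7 -0.  -0.1]
t 4.3 pos [438.3  99.2 150.2] jaw 69.5 w 85.4 F [ 0.7 -0.  -0.1]
[{"gripper": 0, "xyz": [0.0, 0.0, 3.7], "yaw": 0.0}, {"gripper": 0, "xyz": [0.0, -0.1, 3.6], "yaw": 0.1}, {"gripper": 0, "xyz": [0.0, 0.0, 3.7], "yaw": -0.0}, {"gripper": 0, "xyz": [-0.06, -0.01, 3.62], "yaw": 0.0}]
```

View pics/t1.png

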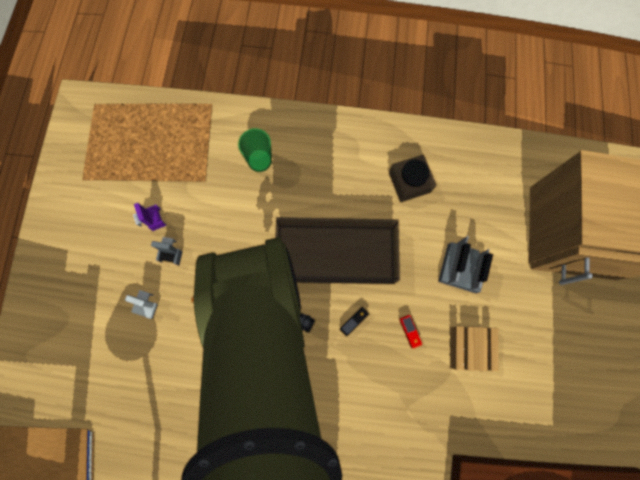

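Run:
```python
from h import *
im=robot.get_image("scene"); cv2.imwrite("pics/s1.png",cv2.resize(im[120:300,220:460,::-1],(800,600),interpolation=2))
```

```text
(no output)
```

View pics/s1.png

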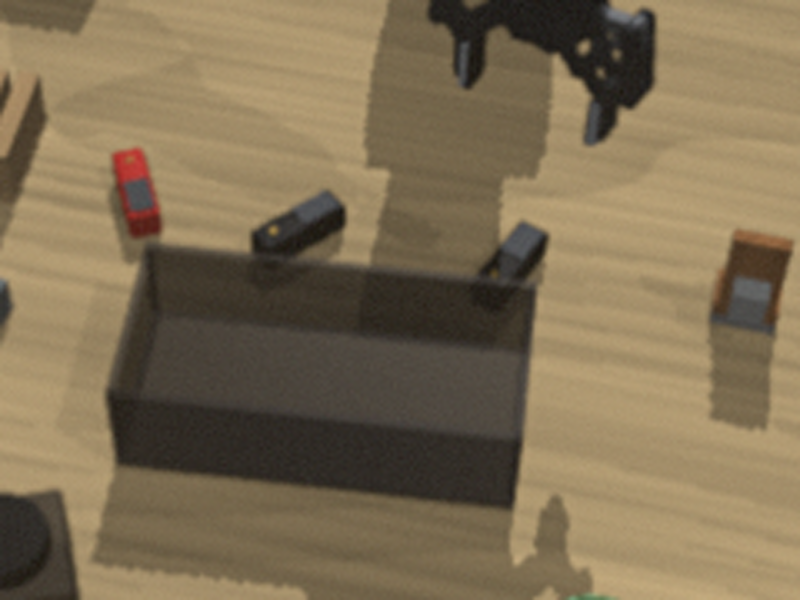

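drive_tool(series=[{"gripper": 0,"xyz": [0.0,0.0,3.7],"yaw": 0.0},{"gripper": 0,"xyz": [0.0,-0.1,3.6],"yaw": 0.1},{"gripper": 0,"xyz": [0.0,0.0,3.7],"yaw": 0.0},{"gripper": 0,"xyz": [-0.05,0,3.6],"yaw": 0.0},{"gripper": 0,"xyz": [0,0,0],"yaw": 0},{"gripper": 0,"xyz": [0,0,0],"yaw": 0},{"gripper": 255,"xyz": [0,0,0],"yaw": 0},{"gripper": 255,"xyz": [0,0,0],"yaw": 0}])

```text
t: 5.2
ee_pos: [439.8, 97.3, 5.8]
ee_rot: [[-0.936, 0.353, 0.003], [0.353, 0.936, 0.001], [-0.003, 0.002, -1.0]]
contact_force: [0.2, 0.3, 0.1]
width: 59.0
```

drive_tool(series=[{"gripper": 255,"xyz": [0,0,0],"yaw": 0},{"gripper": 255,"xyz": [0,0,0],"yaw": 0},{"gripper": 255,"xyz": [0,0,0],"yaw": 0},{"gripper": 255,"xyz": [0,0,0],"yaw": 0}])

```text
t: 5.6
ee_pos: [439.1, 96.8, 4.9]
ee_rot: [[-0.936, 0.353, 0.001], [0.353, 0.936, 0.0], [-0.001, 0.001, -1.0]]
contact_force: [-1.8, 0.2, 10.5]
width: 23.6
```

```bash
python3 p.py 438 98 130 - 255
```

```text
t 5.6 pos [439.1  96.8   4.9] jaw 69.3 w 23.6 F [-1.8  0.2 10.5]
[{"gripper": 255, "xyz": [0.0, 0.0, -4.2], "yaw": 0.0}, {"gripper": 255, "xyz": [0.1, 0.1, -4.1], "yaw": 0.0}, {"gripper": 255, "xyz": [0.03, -0.02, -4.21], "yaw": 0.0}]
```

drive_tool(series=[{"gripper": 255,"xyz": [0,0,-4.2],"yaw": 0},{"gripper": 255,"xyz": [0,0,-4.2],"yaw": 0},{"gripper": 255,"xyz": [0,0,-4.2],"yaw": 0},{"gripper": 255,"xyz": [0,0,0],"yaw": 0}])

```text
t: 6.0
ee_pos: [441.3, 97.5, 134.8]
ee_rot: [[-0.935, 0.353, 0.009], [0.353, 0.935, 0.002], [-0.007, 0.005, -1.0]]
contact_force: [0.5, -0.6, -0.8]
width: 23.1
```

```bash
python3 p.py 575 61 130 96.1 255
```

```text
t 6.0 pos [441.3  97.5 134.8] jaw 69.3 w 23.1 F [ 0.5 -0.6 -0.8]
[{"gripper": 255, "xyz": [-3.4, 0.3, 0.1], "yaw": -6.7}, {"gripper": 255, "xyz": [-3.5, -0.1, 0.2], "yaw": -6.7}, {"gripper": 255, "xyz": [-3.5, -0.4, 0.1], "yaw": -6.7}, {"gripper": 255, "xyz": [-3.3, -0.91, 0.18], "yaw": -6.7}]
```

drive_tool(series=[{"gripper": 255,"xyz": [-3.4,0.3,0.1],"yaw": -6.7},{"gripper": 255,"xyz": [-3.5,-0.1,0.1],"yaw": -6.7},{"gripper": 255,"xyz": [-3.5,-0.4,0.1],"yaw": -6.7},{"gripper": 255,"xyz": [-3.3,-0.9,0.1],"yaw": -6.7},{"gripper": 255,"xyz": [0,0,0],"yaw": 0},{"gripper": 255,"xyz": [0,0,0],"yaw": 0}])

```text
t: 6.6
ee_pos: [571.8, 60.0, 124.9]
ee_rot: [[-0.995, -0.105, -0.002], [-0.105, 0.995, 0.0], [0.002, 0.0, -1.0]]
contact_force: [-0.2, 0.1, -0.4]
width: 23.4
```

```bash
python3 p.py 575 61 13 96.1 255 3
python3 - <<'E'
from h import *
im=robot.get_image("scene"); cv2.imwrite("pics/s2.png",cv2.resize(im[120:300,220:460,::-1],(800,600),interpolation=2))
E
```

```text
t 6.6 pos [571.8  60.  124.9] jaw 96.0 w 23.4 F [-0.2  0.1 -0.4]
[{"gripper": 255, "xyz": [-0.1, 0.0, 2.8], "yaw": -0.0}, {"gripper": 255, "xyz": [-0.1, 0.0, 2.8], "yaw": -0.0}, {"gripper": 255, "xyz": [-0.1, 0.0, 2.8], "yaw": -0.1}, {"gripper": 255, "xyz": [-0.05, 0.06, 2.79], "yaw": 0.0}]
```

View pics/s2.png

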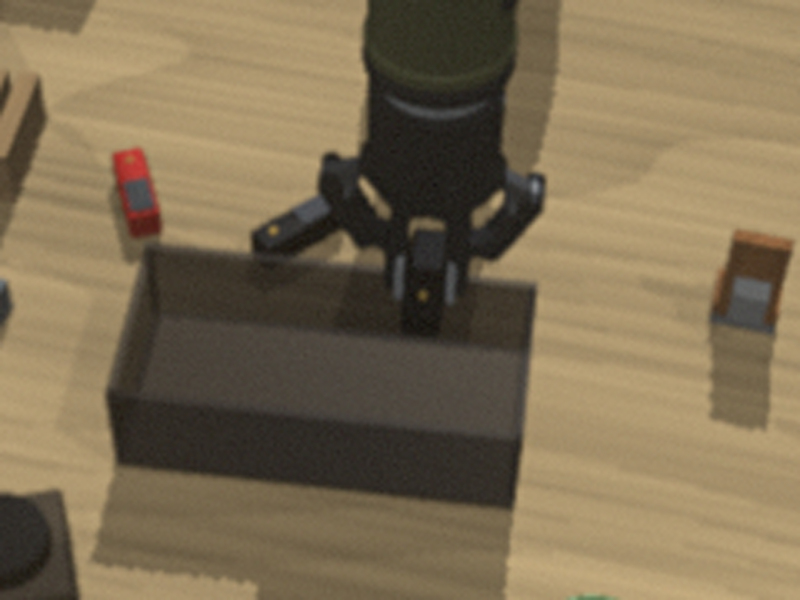

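drive_tool(series=[{"gripper": 255,"xyz": [-0.1,0.0,2.8],"yaw": 0},{"gripper": 255,"xyz": [-0.1,0.0,2.8],"yaw": 0},{"gripper": 255,"xyz": [-0.1,0.0,2.8],"yaw": 0},{"gripper": 255,"xyz": [-0.05,0.05,2.7],"yaw": 0.0},{"gripper": 255,"xyz": [0,0,0],"yaw": 0},{"gripper": 255,"xyz": [0,0,0],"yaw": 0},{"gripper": 80,"xyz": [0,0,0],"yaw": 0},{"gripper": 80,"xyz": [0,0,0],"yaw": 0}])

```text
t: 7.45
ee_pos: [576.2, 61.6, 16.3]
ee_rot: [[-0.994, -0.107, 0.002], [-0.107, 0.994, 0.0], [-0.002, -0.0, -1.0]]
contact_force: [0.2, 0.3, 0.1]
width: 51.3
```

drive_tool(series=[{"gripper": 80,"xyz": [0,0,0],"yaw": 0},{"gripper": 80,"xyz": [0,0,0],"yaw": 0},{"gripper": 80,"xyz": [0,0,-4],"yaw": 0},{"gripper": 80,"xyz": [0,0,-4],"yaw": 0},{"gripper": 0,"xyz": [0,0,-4],"yaw": 0},{"gripper": 0,"xyz": [0,0,0],"yaw": 0}])

```text
t: 8.05
ee_pos: [578.9, 62.0, 140.6]
ee_rot: [[-0.994, -0.106, 0.009], [-0.106, 0.994, 0.001], [-0.01, 0.0, -1.0]]
contact_force: [0.8, -0.7, -0.9]
width: 84.1
```

```bash
python3 p.py 440.5 -55.5 130 52.8 0
python3 - <<'E'
from h import *
for c in ("scene","top"):
    im=robot.get_image(c); cv2.imwrite(f"pics/{c}3.png",im[:,:,::-1])
E
```

```text
t 8.1 pos [578.9  62.  140.6] jaw 96.1 w 84.1 F [ 0.8 -0.7 -0.9]
[{"gripper": 0, "xyz": [2.5, -1.7, 0.2], "yaw": 7.2}, {"gripper": 0, "xyz": [2.3, -2.0, 0.1], "yaw": 7.2}, {"gripper": 0, "xyz": [2.0, -2.3, 0.2], "yaw": 7.3}, {"gripper": 0, "xyz": [1.7, -2.5, 0.1], "yaw": 7.2}, {"gripper": 0, "xyz": [1.3, -2.7, 0.2], "yaw": 7.2}, {"gripper": 0, "xyz": [1.07, -2.82, 0.16], "yaw": 7.2}]
```

View pics/scene3.png

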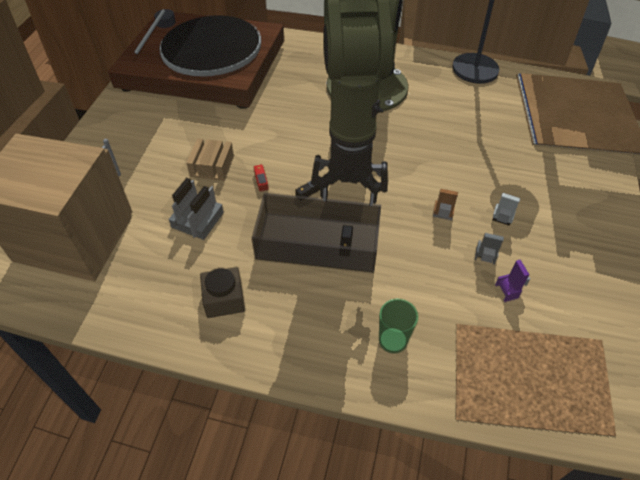

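drive_tool(series=[{"gripper": 0,"xyz": [2.5,-1.7,0.2],"yaw": 7.2},{"gripper": 0,"xyz": [2.3,-2.0,0.1],"yaw": 7.2},{"gripper": 0,"xyz": [2.0,-2.3,0.2],"yaw": 7.3},{"gripper": 0,"xyz": [1.7,-2.5,0.1],"yaw": 7.2},{"gripper": 0,"xyz": [1.3,-2.7,0.2],"yaw": 7.2},{"gripper": 0,"xyz": [1.1,-2.8,0.15],"yaw": 7.2},{"gripper": 0,"xyz": [0,0,0],"yaw": 0},{"gripper": 0,"xyz": [0,0,0],"yaw": 0}])

```text
t: 8.95
ee_pos: [436.4, -56.0, 124.8]
ee_rot: [[-0.797, 0.604, -0.002], [0.604, 0.797, -0.0], [0.001, -0.001, -1.0]]
contact_force: [1.3, -0.2, -0.5]
width: 85.5
```

```bash
python3 p.py 440.5 -55.5 4 52.8 0
python3 - <<'E'
from h import *
im=robot.get_image("scene"); cv2.imwrite("pics/s4.png",cv2.resize(im[120:300,220:460,::-1],(800,600),interpolation=2))
E
```

```text
t 8.9 pos [436.4 -56.  124.8] jaw 52.8 w 85.5 F [ 1.3 -0.2 -0.5]
[{"gripper": 0, "xyz": [-0.1, 0.1, 4.0], "yaw": 0.0}, {"gripper": 0, "xyz": [-0.1, 0.1, 4.0], "yaw": 0.0}, {"gripper": 0, "xyz": [-0.11, 0.1, 4.07], "yaw": 0.0}]
```

View pics/s4.png

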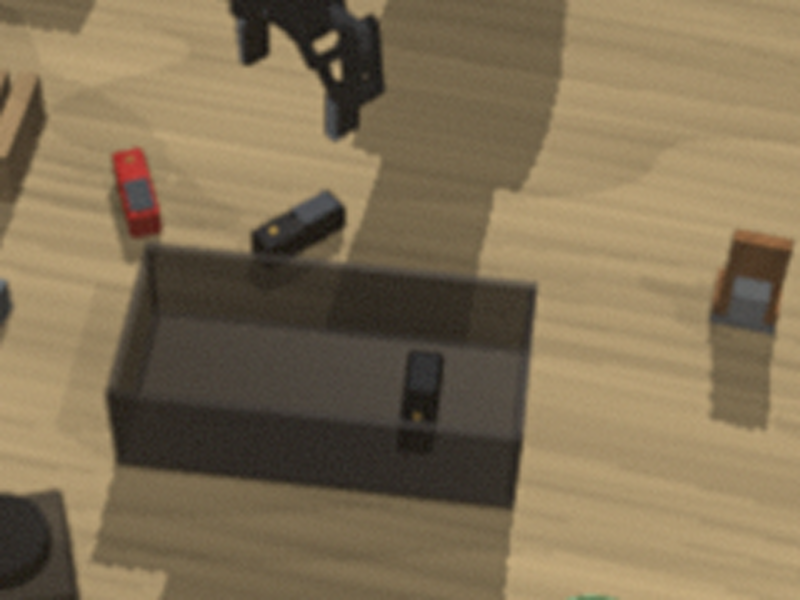

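drive_tool(series=[{"gripper": 0,"xyz": [-0.1,0.1,4.0],"yaw": 0.0},{"gripper": 0,"xyz": [-0.1,0.1,4.0],"yaw": 0.0},{"gripper": 0,"xyz": [-0.1,0.1,4.0],"yaw": 0.0},{"gripper": 0,"xyz": [0,0,0],"yaw": 0},{"gripper": 0,"xyz": [0,0,0],"yaw": 0},{"gripper": 255,"xyz": [0,0,0],"yaw": 0},{"gripper": 255,"xyz": [0,0,0],"yaw": 0},{"gripper": 255,"xyz": [0,0,0],"yaw": 0}])

```text
t: 9.8
ee_pos: [442.5, -55.3, 7.1]
ee_rot: [[-0.797, 0.604, 0.003], [0.604, 0.797, -0.0], [-0.003, 0.002, -1.0]]
contact_force: [-0.7, -0.0, -0.7]
width: 44.2
```

drive_tool(series=[{"gripper": 255,"xyz": [0,0,0],"yaw": 0},{"gripper": 255,"xyz": [0,0,0],"yaw": 0},{"gripper": 255,"xyz": [0,0,0],"yaw": 0},{"gripper": 255,"xyz": [0,0,-4.2],"yaw": 0},{"gripper": 255,"xyz": [0,0,-4.2],"yaw": 0},{"gripper": 255,"xyz": [0,0,-3.8],"yaw": 0},{"gripper": 255,"xyz": [0,0,0],"yaw": 0},{"gripper": 255,"xyz": [0,0,0],"yaw": 0}])

```text
t: 10.6
ee_pos: [441.8, -55.3, 128.5]
ee_rot: [[-0.797, 0.604, 0.003], [0.604, 0.797, -0.0], [-0.002, 0.001, -1.0]]
contact_force: [0.6, -0.6, -1.2]
width: 22.7
```

```bash
python3 p.py 588 -58 128 96.1 255
```

```text
t 10.6 pos [441.8 -55.3 128.5] jaw 52.8 w 22.7 F [ 0.6 -0.6 -1.2]
[{"gripper": 255, "xyz": [-2.0, 1.4, 0.0], "yaw": -7.2}, {"gripper": 255, "xyz": [-2.1, 1.2, 0.0], "yaw": -7.2}, {"gripper": 255, "xyz": [-2.3, 0.9, 0.0], "yaw": -7.2}, {"gripper": 255, "xyz": [-2.3, 0.6, 0.1], "yaw": -7.3}, {"gripper": 255, "xyz": [-2.5, 0.3, 0.0], "yaw": -7.2}, {"gripper": 255, "xyz": [-2.4, 0.04, -0.01], "yaw": -7.2}]
```

drive_tool(series=[{"gripper": 255,"xyz": [-2.0,1.4,0.0],"yaw": -7.2},{"gripper": 255,"xyz": [-2.1,1.2,0.0],"yaw": -7.2},{"gripper": 255,"xyz": [-2.3,0.9,0.0],"yaw": -7.2},{"gripper": 255,"xyz": [-2.3,0.6,0],"yaw": -7.3},{"gripper": 255,"xyz": [-2.5,0.3,0.0],"yaw": -7.2},{"gripper": 255,"xyz": [-2.4,0,0],"yaw": -7.2},{"gripper": 255,"xyz": [0,0,0],"yaw": 0},{"gripper": 255,"xyz": [0,0,0],"yaw": 0}])

```text
t: 11.4
ee_pos: [586.4, -58.2, 125.5]
ee_rot: [[-0.994, -0.105, -0.004], [-0.105, 0.994, 0.001], [0.004, 0.001, -1.0]]
contact_force: [0.1, 0.2, -0.4]
width: 22.9
```

```bash
python3 p.py 588 -58 13 96.1 255 3
```

```text
t 11.4 pos [586.4 -58.2 125.5] jaw 96.0 w 22.9 F [ 0.1  0.2 -0.4]
[{"gripper": 255, "xyz": [0.0, 0.0, 2.8], "yaw": -0.0}, {"gripper": 255, "xyz": [-0.1, 0.0, 2.8], "yaw": -0.0}, {"gripper": 255, "xyz": [0.0, 0.0, 2.8], "yaw": -0.0}, {"gripper": 255, "xyz": [-0.1, -0.01, 2.85], "yaw": -0.1}]
```

drive_tool(series=[{"gripper": 255,"xyz": [0.0,0.0,2.8],"yaw": 0},{"gripper": 255,"xyz": [-0.1,0.0,2.8],"yaw": 0},{"gripper": 255,"xyz": [0.0,0.0,2.8],"yaw": 0},{"gripper": 255,"xyz": [-0.1,0,2.8],"yaw": 0},{"gripper": 255,"xyz": [0,0,0],"yaw": 0},{"gripper": 255,"xyz": [0,0,0],"yaw": 0},{"gripper": 80,"xyz": [0,0,0],"yaw": 0},{"gripper": 80,"xyz": [0,0,0],"yaw": 0}])

```text
t: 12.2
ee_pos: [589.7, -58.0, 16.3]
ee_rot: [[-0.994, -0.106, 0.001], [-0.106, 0.994, -0.0], [-0.001, -0.0, -1.0]]
contact_force: [0.5, 0.4, 0.0]
width: 51.5
```

drive_tool(series=[{"gripper": 80,"xyz": [0,0,0],"yaw": 0},{"gripper": 80,"xyz": [0,0,0],"yaw": 0},{"gripper": 80,"xyz": [0,0,-4],"yaw": 0},{"gripper": 80,"xyz": [0,0,-4],"yaw": 0},{"gripper": 0,"xyz": [0,0,-4],"yaw": 0},{"gripper": 0,"xyz": [0,0,-4],"yaw": 0},{"gripper": 0,"xyz": [0,0,0],"yaw": 0},{"gripper": 0,"xyz": [0,0,0],"yaw": 0}])

```text
t: 13.0
ee_pos: [590.0, -58.2, 176.6]
ee_rot: [[-0.994, -0.107, 0.002], [-0.107, 0.994, -0.0], [-0.002, -0.001, -1.0]]
contact_force: [-0.1, 0.8, 0.2]
width: 85.5
```

```bash
python3 p.py 438.9 262.8 160 -5 0
python3 - <<'E'
from h import *
im=robot.get_image("scene"); cv2.imwrite("pics/s5.png",im[:,:,::-1])
E
```

```text
t 13.0 pos [590.  -58.2 176.6] jaw 96.1 w 85.5 F [-0.1  0.8  0.2]
[{"gripper": 0, "xyz": [1.1, 3.0, 0.1], "yaw": -7.2}, {"gripper": 0, "xyz": [0.6, 3.2, 0.2], "yaw": -7.1}, {"gripper": 0, "xyz": [0.3, 3.2, 0.1], "yaw": -7.2}, {"gripper": 0, "xyz": [-0.2, 3.2, 0.2], "yaw": -7.2}, {"gripper": 0, "xyz": [-0.5, 3.2, 0.1], "yaw": -7.2}, {"gripper": 0, "xyz": [-0.9, 3.1, 0.2], "yaw": -7.1}, {"gripper": 0, "xyz": [-1.3, 3.0, 0.1], "yaw": -7.2}, {"gripper": 0, "xyz": [-1.7, 2.7, 0.2], "yaw": -7.2}]
[{"gripper": 0, "xyz": [-2.0, 2.5, 0.1], "yaw": -7.1}, {"gripper": 0, "xyz": [-2.3, 2.3, 0.2], "yaw": -7.2}, {"gripper": 0, "xyz": [-2.56, 1.96, 0.16], "yaw": -7.2}]
```

View pics/s5.png

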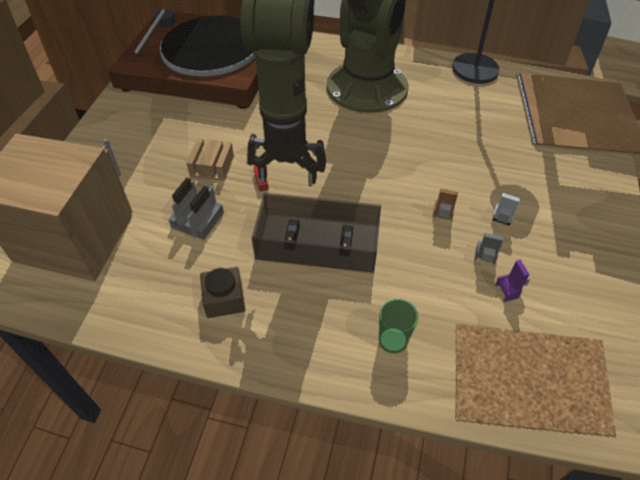

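Run:
```python
from h import *
print(np.round(robot.sense()["q"],2))
robot.get_image("scene");robot.get_image("top")
for n,x,y in (("velvet_brush",440,262),("bristle_brush",419,397),("roller",543,367)):
    ms={}
    for c in("scene","top"):
        q=proj(c,[x,y,40])[0]
        for t in robot.trace(c,n):
            if np.hypot(*(np.argwhere(t["mask"]).mean(0)[::-1]-q))<12: ms[c]=t["mask"];break
    for k in [ms]+[{c:m} for c,m in ms.items()]:
        print(n,list(k),np.round(fit(n,k,x,y,0,[-.3,0.,.3]),3))
```

```text
[ 0.24  0.51 -0.29  1.67  0.17  0.99  1.57]
velvet_brush ['scene', 'top'] [ 7.80000e-02  4.39388e+02  2.63272e+02 -3.20000e-02]
velvet_brush ['scene'] [ 7.40000e-02  4.39768e+02  2.62621e+02 -2.10000e-02]
velvet_brush ['top'] [ 7.50000e-02  4.39233e+02  2.63811e+02 -1.00000e-02]
bristle_brush ['scene', 'top'] [ 1.37000e-01  4.19226e+02  4.00285e+02 -2.41000e-01]
bristle_brush ['scene'] [ 9.20000e-02  4.19417e+02  3.99395e+02 -2.42000e-01]
bristle_brush ['top'] [ 1.58000e-01  4.19847e+02  4.01673e+02 -1.87000e-01]
roller ['scene', 'top'] [ 1.05000e-01  5.41245e+02  3.68018e+02 -6.10000e-02]
roller ['scene'] [ 1.01000e-01  5.39283e+02  3.69174e+02 -3.90000e-02]
roller ['top'] [ 9.90000e-02  5.41260e+02  3.67897e+02 -5.90000e-02]
```

drive_tool(series=[{"gripper": 0,"xyz": [1.1,3.0,0.1],"yaw": -7.2},{"gripper": 0,"xyz": [0.6,3.2,0.2],"yaw": -7.1},{"gripper": 0,"xyz": [0.3,3.2,0.1],"yaw": -7.2},{"gripper": 0,"xyz": [-0.2,3.2,0.2],"yaw": -7.2},{"gripper": 0,"xyz": [-0.5,3.2,0.1],"yaw": -7.2},{"gripper": 0,"xyz": [-0.9,3.1,0.2],"yaw": -7.1},{"gripper": 0,"xyz": [-1.3,3.0,0.1],"yaw": -7.2},{"gripper": 0,"xyz": [-1.7,2.7,0.2],"yaw": -7.2}])

```text
t: 14.25
ee_pos: [479.1, 176.4, 163.5]
ee_rot: [[-0.441, -0.897, 0.0], [-0.897, 0.441, 0.0], [-0.0, -0.0, -1.0]]
contact_force: [0.7, 0.1, 0.1]
width: 85.6
```

drive_tool(series=[{"gripper": 0,"xyz": [-2.0,2.5,0.1],"yaw": -7.1},{"gripper": 0,"xyz": [-2.3,2.3,0.2],"yaw": -7.2},{"gripper": 0,"xyz": [-2.5,2,0.15],"yaw": -7.2},{"gripper": 0,"xyz": [0,0,0],"yaw": 0},{"gripper": 0,"xyz": [0,0,0],"yaw": 0},{"gripper": 0,"xyz": [0,0,0],"yaw": 0}])

```text
t: 14.85
ee_pos: [438.5, 261.2, 158.8]
ee_rot: [[-0.089, -0.996, -0.0], [-0.996, 0.089, -0.001], [0.001, -0.0, -1.0]]
contact_force: [0.3, -0.5, 0.5]
width: 85.1
```

```bash
python3 p.py 439.4 263.2 56.5 177.5 0
```

```text
t 14.8 pos [438.5 261.2 158.8] jaw 174.9 w 85.1 F [ 0.3 -0.5  0.5]
[{"gripper": 0, "xyz": [-0.1, 0.0, 3.4], "yaw": -0.9}, {"gripper": 0, "xyz": [0.0, 0.0, 3.4], "yaw": -0.8}, {"gripper": 0, "xyz": [-0.11, -0.08, 3.43], "yaw": -0.9}]
```

drive_tool(series=[{"gripper": 0,"xyz": [-0.1,0.0,3.4],"yaw": -0.9},{"gripper": 0,"xyz": [0.0,0.0,3.4],"yaw": -0.8},{"gripper": 0,"xyz": [-0.1,-0.1,3.3],"yaw": -0.9},{"gripper": 0,"xyz": [0,0,0],"yaw": 0},{"gripper": 0,"xyz": [0,0,0],"yaw": 0}])

```text
t: 15.35
ee_pos: [439.4, 263.6, 58.2]
ee_rot: [[-0.043, -0.999, -0.001], [-0.999, 0.043, -0.001], [0.001, 0.001, -1.0]]
contact_force: [-0.4, 0.3, -0.4]
width: 85.5
```

drive_tool(series=[{"gripper": 255,"xyz": [0,0,0],"yaw": 0},{"gripper": 255,"xyz": [0,0,0],"yaw": 0},{"gripper": 255,"xyz": [0,0,0],"yaw": 0},{"gripper": 255,"xyz": [0,0,0],"yaw": 0},{"gripper": 255,"xyz": [0,0,0],"yaw": 0},{"gripper": 255,"xyz": [0,0,0],"yaw": 0},{"gripper": 255,"xyz": [0,0,0],"yaw": 0}], grip_force=50)

```text
t: 16.05
ee_pos: [438.9, 264.3, 58.4]
ee_rot: [[-0.041, -0.999, 0.0], [-0.999, 0.041, -0.0], [0.0, -0.0, -1.0]]
contact_force: [-1.5, -1.4, 5.0]
width: 11.2
```

```bash
python3 p.py 439 263 160 - 255
```

```text
t 16.1 pos [438.9 264.3  58.4] jaw 177.6 w 11.2 F [-1.5 -1.4  5. ]
[{"gripper": 255, "xyz": [0.0, 0.0, -3.4], "yaw": 0.0}, {"gripper": 255, "xyz": [0.1, 0.0, -3.4], "yaw": 0.0}, {"gripper": 255, "xyz": [0.04, -0.01, -3.36], "yaw": 0.0}]
```

drive_tool(series=[{"gripper": 255,"xyz": [0.0,0.0,-3.4],"yaw": 0.0},{"gripper": 255,"xyz": [0,0.0,-3.4],"yaw": 0.0},{"gripper": 255,"xyz": [0,0,-3.4],"yaw": 0.0},{"gripper": 255,"xyz": [0,0,0],"yaw": 0}])

```text
t: 16.45
ee_pos: [440.6, 266.0, 163.9]
ee_rot: [[-0.041, -0.999, 0.006], [-0.999, 0.041, 0.004], [-0.004, -0.006, -1.0]]
contact_force: [0.5, 0.7, -0.6]
width: 11.1
```

Run:
```python
from h import *
import pickle
ims,out=pickle.load(open("d0.pkl","rb"))
ms={c:out["bin",c][0][0]["mask"] for c in("scene","top")}
for k in ({c:m} for c,m in ms.items()): print(list(k),np.round(fit("bin",k,581,1,0,[.1]),3))
r=robot.landmark_of("top","bin")
for c in("scene","top"):
    o=cv2.resize(ims[c][:,:,::-1],None,fx=4,fy=4,interpolation=cv2.INTER_CUBIC)
    for b in place(M["bin"],581.3,1.2,.107):
        p=proj(c,b)*4+2
        for i in range(8):
            for j in range(i):
                if bin(i^j).count("1")==1: cv2.line(o,tuple(int(v) for v in p[i]),tuple(int(v) for v in p[j]),(0,255,255),1)
    x0,y0,x1,y1=(245,180,390,275) if c=="scene" else (265,205,410,295)
    cv2.imwrite(f"pics/b_{c}.png",cv2.resize(o[4*y0:4*y1,4*x0:4*x1],(780,int(780*(y1-y0)/(x1-x0)))))
```

```text
['scene'] [2.00000e-02 5.80389e+02 1.32900e+00 9.90000e-02]
['top'] [2.40000e-02 5.81757e+02 1.52900e+00 1.06000e-01]
```

View pics/b_scene.png

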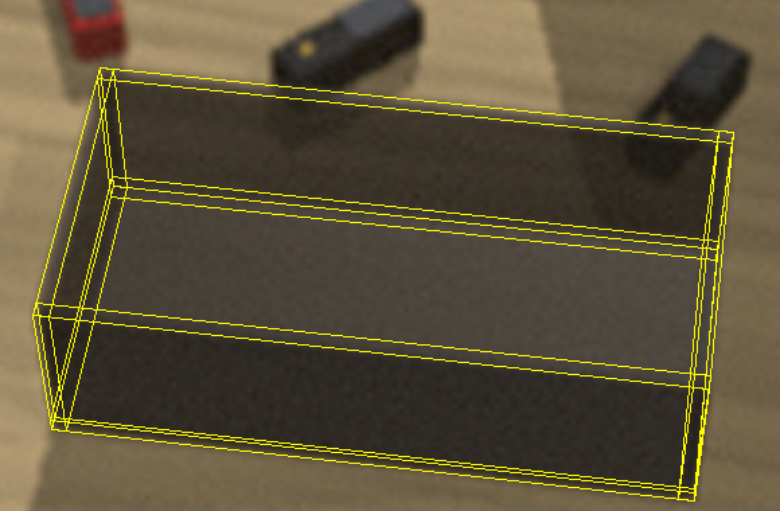

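View pics/b_top.png

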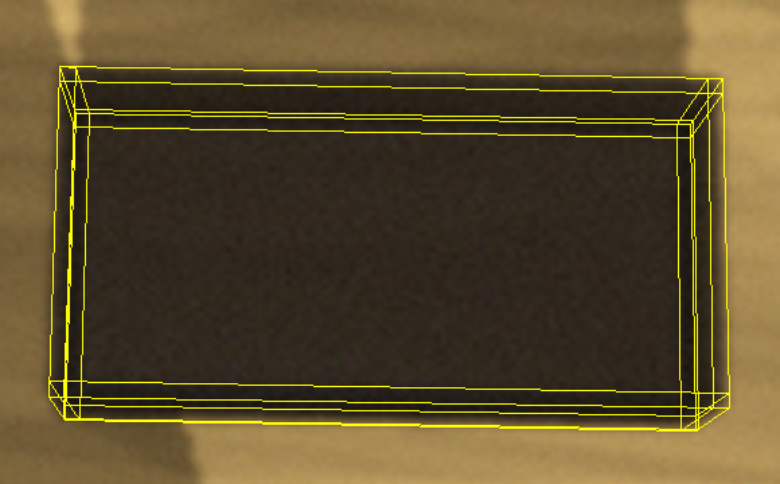

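```bash
python3 p.py 514.3 -77.9 145 5.9 255 4
```

```text
t 16.5 pos [440.  264.9 161.8] jaw 177.6 w 10.8 F [ 0.3  0.1 -0.4]
[{"gripper": 255, "xyz": [3.8, -1.0, 0.2], "yaw": -0.9}, {"gripper": 255, "xyz": [3.8, -0.9, 0.2], "yaw": -0.9}, {"gripper": 255, "xyz": [3.8, -0.9, 0.1], "yaw": -1.0}, {"gripper": 255, "xyz": [3.8, -0.8, 0.2], "yaw": -0.9}, {"gripper": 255, "xyz": [3.8, -0.7, 0.2], "yaw": -0.9}, {"gripper": 255, "xyz": [3.8, -0.7, 0.2], "yaw": -0.9}, {"gripper": 255, "xyz": [3.9, -0.6, 0.2], "yaw": -0.9}, {"gripper": 255, "xyz": [3.8, -0.6, 0.2], "yaw": -1.0}]
[{"gripper": 255, "xyz": [3.91, -0.45, 0.13], "yaw": -0.9}]
```

drive_tool(series=[{"gripper": 255,"xyz": [3.8,-1.0,0.2],"yaw": -0.9},{"gripper": 255,"xyz": [3.8,-0.9,0.2],"yaw": -0.9},{"gripper": 255,"xyz": [3.8,-0.9,0.1],"yaw": -1.0},{"gripper": 255,"xyz": [3.8,-0.8,0.2],"yaw": -0.9},{"gripper": 255,"xyz": [3.8,-0.7,0.2],"yaw": -0.9},{"gripper": 255,"xyz": [3.8,-0.7,0.2],"yaw": -0.9},{"gripper": 255,"xyz": [3.9,-0.6,0.2],"yaw": -0.9},{"gripper": 255,"xyz": [3.8,-0.6,0.2],"yaw": -1.0}])

```text
t: 17.3
ee_pos: [504.7, -41.9, 143.5]
ee_rot: [[0.088, -0.996, -0.002], [-0.996, -0.088, -0.0], [-0.0, 0.002, -1.0]]
contact_force: [1.3, -0.3, -0.5]
width: 11.0
```

drive_tool(series=[{"gripper": 255,"xyz": [3.9,-0.5,0.15],"yaw": -0.9},{"gripper": 255,"xyz": [0,0,0],"yaw": 0},{"gripper": 255,"xyz": [0,0,0],"yaw": 0},{"gripper": 255,"xyz": [0,0,0],"yaw": 0},{"gripper": 255,"xyz": [0,0,0],"yaw": 0}])

```text
t: 17.8
ee_pos: [513.7, -76.9, 143.3]
ee_rot: [[0.106, -0.994, -0.0], [-0.994, -0.106, 0.0], [-0.0, 0.0, -1.0]]
contact_force: [-0.3, -0.5, -0.7]
width: 11.4
```

```bash
python3 p.py 514.3 -77.9 117 5.9 255 2
python3 - <<'E'
from h import *
im=robot.get_image("scene"); cv2.imwrite("pics/s6.png",cv2.resize(im[120:300,220:460,::-1],(800,600),interpolation=2))
E
```

```text
t 17.8 pos [513.7 -76.9 143.3] jaw -173.9 w 11.4 F [-0.3 -0.5 -0.7]
[{"gripper": 255, "xyz": [0.1, 0.0, 1.3], "yaw": 0.1}, {"gripper": 255, "xyz": [0.0, -0.05, 1.33], "yaw": 0.1}]
```

View pics/s6.png

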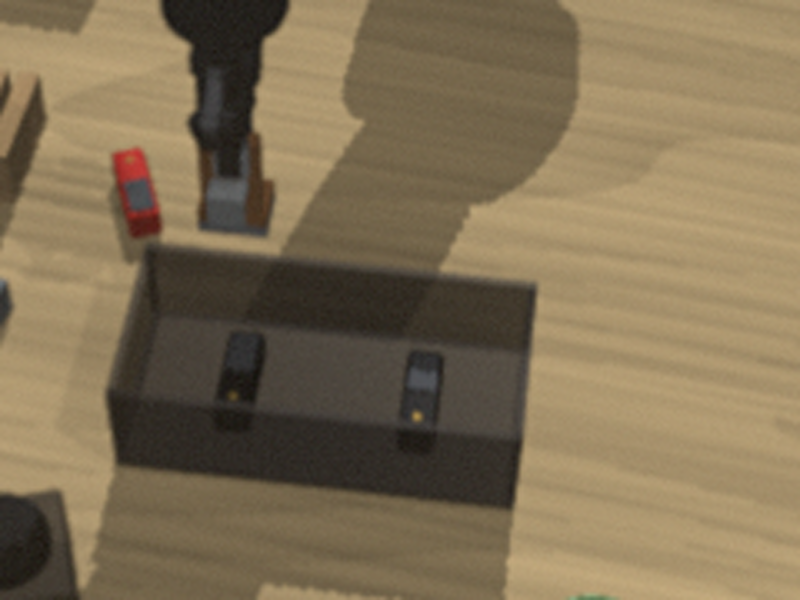

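drive_tool(series=[{"gripper": 255,"xyz": [0,-0.05,1.3],"yaw": 0.0},{"gripper": 255,"xyz": [0,0,1.3],"yaw": 0.0},{"gripper": 255,"xyz": [0,0,0.7],"yaw": 0},{"gripper": 255,"xyz": [0,0,0.6],"yaw": 0},{"gripper": 255,"xyz": [0,0,0],"yaw": 0}])

```text
t: 18.35
ee_pos: [513.9, -78.3, 103.4]
ee_rot: [[0.104, -0.995, -0.002], [-0.995, -0.104, 0.0], [-0.001, 0.002, -1.0]]
contact_force: [-0.1, 0.5, -0.6]
width: 11.2
```

Run:
```python
from h import *
robot.get_image("top");im=robot.get_image("scene"); cv2.imwrite("pics/s7.png",cv2.resize(im[120:300,220:460,::-1],(800,600),interpolation=2))
s=robot.sense();print(s["ee_pos"],s["contact_force"],s["torque"])
```

```text
[514.50959066 -78.21392733 104.42441879] [-0.50178101 -0.08760045  0.05885255] [-0.02996568 -0.06556583 -0.01064538]
```

View pics/s7.png

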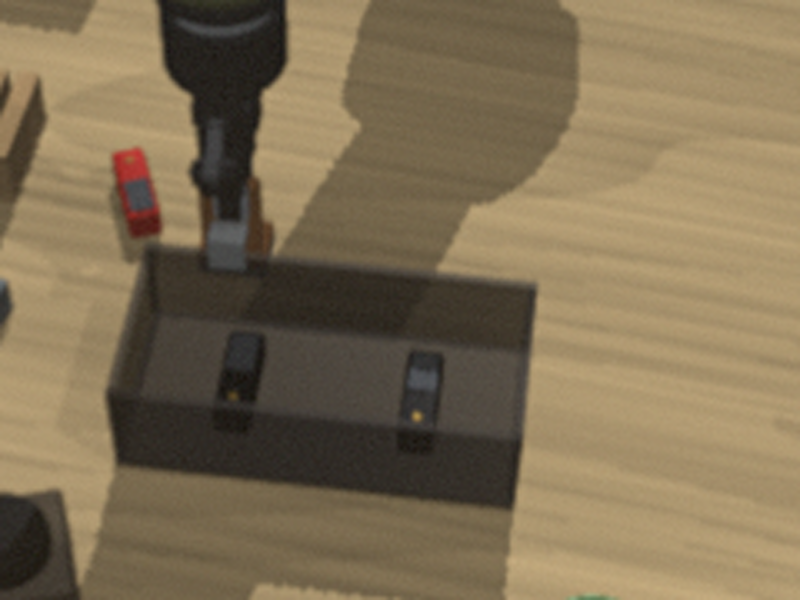

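drive_tool(series=[{"gripper": 255,"xyz": [0,0,0.7],"yaw": 0.0},{"gripper": 255,"xyz": [0,0,0.6],"yaw": 0.0},{"gripper": 255,"xyz": [0,0,0],"yaw": 0},{"gripper": 255,"xyz": [0,0,0],"yaw": 0}])

```text
t: 18.85
ee_pos: [514.3, -78.3, 91.3]
ee_rot: [[0.103, -0.995, -0.0], [-0.995, -0.103, 0.0], [-0.0, 0.0, -1.0]]
contact_force: [-0.8, 0.2, -0.6]
width: 10.7
```

drive_tool(series=[{"gripper": 255,"xyz": [0,0,0.2],"yaw": 0.0},{"gripper": 255,"xyz": [0,0,0],"yaw": 0},{"gripper": 255,"xyz": [0,0,0],"yaw": 0}])

```text
t: 19.15
ee_pos: [514.5, -78.4, 89.5]
ee_rot: [[0.103, -0.995, 0.0], [-0.995, -0.103, -0.0], [0.0, -0.0, -1.0]]
contact_force: [0.0, 0.5, -1.4]
width: 11.0
```

drive_tool(series=[{"gripper": 255,"xyz": [0,0,0.1],"yaw": 0.0},{"gripper": 255,"xyz": [0,0,0],"yaw": 0},{"gripper": 100,"xyz": [0,0,0],"yaw": 0},{"gripper": 100,"xyz": [0,0,0],"yaw": 0},{"gripper": 60,"xyz": [0,0,0],"yaw": 0},{"gripper": 60,"xyz": [0,0,-3],"yaw": 0},{"gripper": 60,"xyz": [0,0,-4],"yaw": 0},{"gripper": 0,"xyz": [0,0,0],"yaw": 0}])

```text
t: 19.95
ee_pos: [517.0, -77.7, 162.7]
ee_rot: [[0.103, -0.995, 0.007], [-0.995, -0.104, -0.0], [0.001, -0.007, -1.0]]
contact_force: [1.1, 0.6, -0.0]
width: 77.8
```

```bash
python3 - <<'E'
from h import *
im=robot.get_image("scene"); cv2.imwrite("pics/s8.png",cv2.resize(im[120:300,220:460,::-1],(800,600),interpolation=2))
E
python3 p.py 541 368 170 176.8 0
```

```text
t 20.0 pos [515.9 -78.2 160.7] jaw -174.1 w 84.3 F [-0.4 -0.2  0.3]
[{"gripper": 0, "xyz": [-4.4, -0.7, -0.1], "yaw": 0.9}, {"gripper": 0, "xyz": [-4.4, -0.6, -0.1], "yaw": 0.9}, {"gripper": 0, "xyz": [-4.5, -0.6, -0.1], "yaw": 0.9}, {"gripper": 0, "xyz": [-4.4, -0.5, -0.1], "yaw": 0.9}, {"gripper": 0, "xyz": [-4.5, -0.5, -0.1], "yaw": 1.0}, {"gripper": 0, "xyz": [-4.4, -0.3, -0.1], "yaw": 0.9}, {"gripper": 0, "xyz": [-4.5, -0.3, -0.1], "yaw": 0.9}, {"gripper": 0, "xyz": [-4.4, -0.2, -0.1], "yaw": 0.9}]
[{"gripper": 0, "xyz": [-4.5, -0.1, -0.1], "yaw": 0.9}, {"gripper": 0, "xyz": [-4.47, -0.12, -0.06], "yaw": 0.9}]
```

View pics/s8.png

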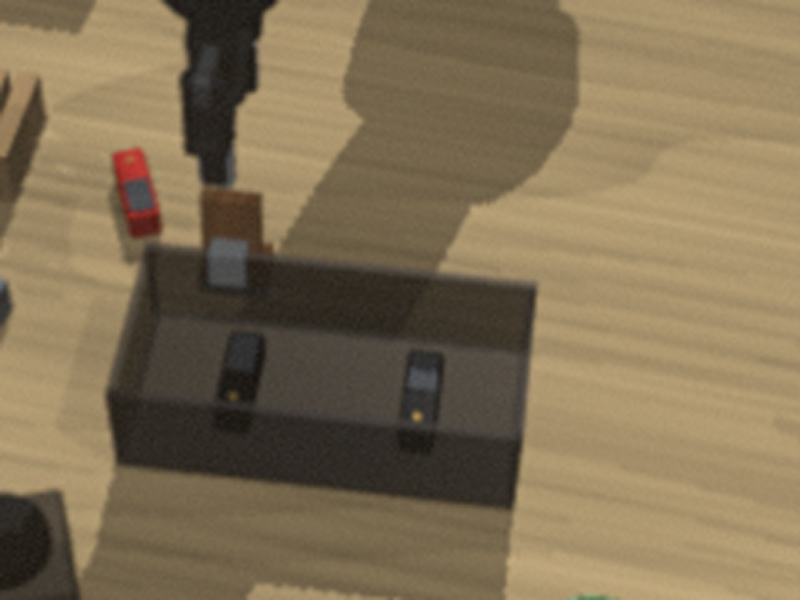

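drive_tool(series=[{"gripper": 0,"xyz": [-4.4,-0.7,-0.1],"yaw": 0.9},{"gripper": 0,"xyz": [-4.4,-0.6,-0.1],"yaw": 0.9},{"gripper": 0,"xyz": [-4.5,-0.6,-0.1],"yaw": 0.9},{"gripper": 0,"xyz": [-4.4,-0.5,-0.1],"yaw": 0.9},{"gripper": 0,"xyz": [-4.5,-0.5,-0.1],"yaw": 1.0},{"gripper": 0,"xyz": [-4.4,-0.3,-0.1],"yaw": 0.9},{"gripper": 0,"xyz": [-4.5,-0.3,-0.1],"yaw": 0.9},{"gripper": 0,"xyz": [-4.4,-0.2,-0.1],"yaw": 0.9}])

```text
t: 20.8
ee_pos: [534.0, 279.7, 165.4]
ee_rot: [[-0.025, -1.0, -0.001], [-1.0, 0.025, -0.001], [0.001, 0.001, -1.0]]
contact_force: [0.5, -0.5, 0.6]
width: 85.5
```

drive_tool(series=[{"gripper": 0,"xyz": [-4.5,-0.1,-0.1],"yaw": 0.9},{"gripper": 0,"xyz": [-4.5,-0.1,-0.1],"yaw": 0.9},{"gripper": 0,"xyz": [0,0,0],"yaw": 0},{"gripper": 0,"xyz": [0,0,0],"yaw": 0},{"gripper": 0,"xyz": [0,0,0],"yaw": 0}])

```text
t: 21.3
ee_pos: [539.4, 366.6, 167.4]
ee_rot: [[-0.056, -0.998, -0.001], [-0.998, 0.056, -0.002], [0.002, 0.001, -1.0]]
contact_force: [0.2, 0.4, 0.6]
width: 85.4
```

```bash
python3 p.py 541 368 58 176.8 0;  python3 - <<'E'
from h import *
im=robot.get_image("scene"); cv2.imwrite("pics/s9.png",cv2.resize(im[150:330,340:580,::-1],(800,600),interpolation=2))
E
```

```text
t 21.3 pos [539.4 366.6 167.4] jaw 176.8 w 85.4 F [0.2 0.4 0.6]
[{"gripper": 0, "xyz": [-0.1, -0.1, 3.6], "yaw": -0.0}, {"gripper": 0, "xyz": [0.0, 0.0, 3.7], "yaw": -0.0}, {"gripper": 0, "xyz": [-0.07, -0.06, 3.64], "yaw": -0.0}]
```

View pics/s9.png

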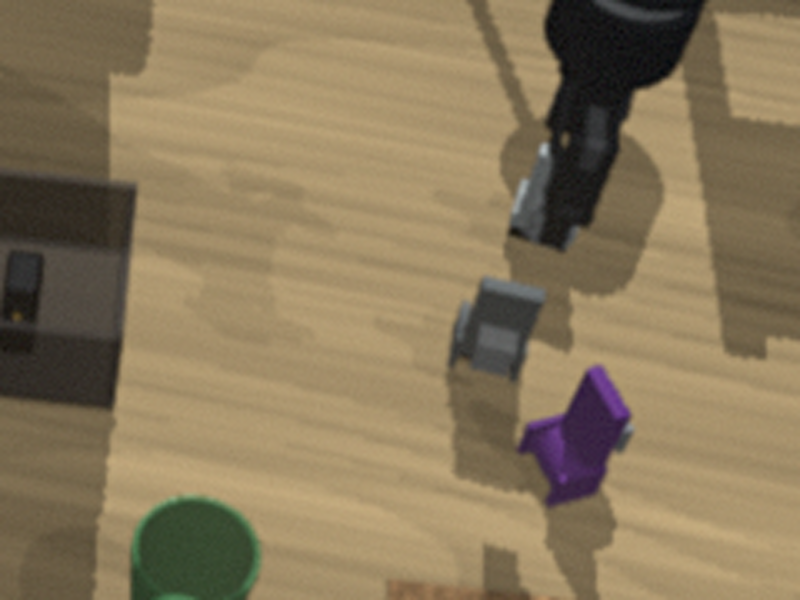

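drive_tool(series=[{"gripper": 0,"xyz": [-0.1,-0.1,3.6],"yaw": 0},{"gripper": 0,"xyz": [0.0,0.0,3.7],"yaw": 0},{"gripper": 0,"xyz": [0,0,3.6],"yaw": 0},{"gripper": 0,"xyz": [0,0,0],"yaw": 0},{"gripper": 0,"xyz": [0,0,0],"yaw": 0}])

```text
t: 21.85
ee_pos: [540.8, 368.0, 59.9]
ee_rot: [[-0.057, -0.998, -0.001], [-0.998, 0.057, -0.001], [0.001, 0.001, -1.0]]
contact_force: [0.1, -0.1, 0.5]
width: 85.3
```

drive_tool(series=[{"gripper": 255,"xyz": [0,0,0],"yaw": 0},{"gripper": 255,"xyz": [0,0,0],"yaw": 0},{"gripper": 255,"xyz": [0,0,0],"yaw": 0},{"gripper": 255,"xyz": [0,0,0],"yaw": 0},{"gripper": 255,"xyz": [0,0,0],"yaw": 0},{"gripper": 255,"xyz": [0,0,0],"yaw": 0},{"gripper": 255,"xyz": [0,0,0],"yaw": 0}])

```text
t: 22.55
ee_pos: [540.5, 369.3, 59.9]
ee_rot: [[-0.055, -0.998, 0.0], [-0.998, 0.055, 0.0], [-0.0, -0.0, -1.0]]
contact_force: [-0.1, 0.4, 3.6]
width: 11.3
```

```bash
python3 p.py
```

```text
t 22.6 [540.5 369.3  59.9] jaw 176.8 w 11.3 [-0.1  0.4  3.6]
```

drive_tool(series=[{"gripper": 255,"xyz": [0.0,0.0,-3.4],"yaw": 0.0},{"gripper": 255,"xyz": [0,0.0,-3.4],"yaw": 0.0},{"gripper": 255,"xyz": [0,0,-3],"yaw": 0.0},{"gripper": 255,"xyz": [0,0,0],"yaw": 0},{"gripper": 255,"xyz": [0,0,0],"yaw": 0}])

```text
t: 23.05
ee_pos: [540.4, 369.0, 157.6]
ee_rot: [[-0.055, -0.998, 0.001], [-0.998, 0.055, -0.0], [-0.0, -0.001, -1.0]]
contact_force: [0.7, 1.3, -0.9]
width: 11.3
```

```bash
python3 p.py 506.9 -6.3 146 5.9 255 4
```

```text
t 23.1 pos [540.4 369.  157.6] jaw 176.8 w 11.3 F [ 0.7  1.3 -0.9]
[{"gripper": 255, "xyz": [3.8, 0.1, 0.1], "yaw": -0.9}, {"gripper": 255, "xyz": [3.7, 0.2, 0.1], "yaw": -0.9}, {"gripper": 255, "xyz": [3.8, 0.3, 0.1], "yaw": -0.9}, {"gripper": 255, "xyz": [3.7, 0.3, 0.2], "yaw": -0.9}, {"gripper": 255, "xyz": [3.8, 0.3, 0.1], "yaw": -0.9}, {"gripper": 255, "xyz": [3.7, 0.4, 0.1], "yaw": -0.9}, {"gripper": 255, "xyz": [3.8, 0.5, 0.1], "yaw": -0.9}, {"gripper": 255, "xyz": [3.7, 0.6, 0.1], "yaw": -1.0}]
[{"gripper": 255, "xyz": [3.7, 0.6, 0.1], "yaw": -0.9}, {"gripper": 255, "xyz": [3.73, 0.63, 0.15], "yaw": -0.9}]
```

drive_tool(series=[{"gripper": 255,"xyz": [3.8,0.1,0.1],"yaw": -0.9},{"gripper": 255,"xyz": [3.7,0.2,0.1],"yaw": -0.9},{"gripper": 255,"xyz": [3.8,0.3,0.1],"yaw": -0.9},{"gripper": 255,"xyz": [3.7,0.3,0.1],"yaw": -0.9},{"gripper": 255,"xyz": [3.8,0.3,0.1],"yaw": -0.9},{"gripper": 255,"xyz": [3.7,0.4,0.1],"yaw": -0.9},{"gripper": 255,"xyz": [3.8,0.5,0.1],"yaw": -0.9},{"gripper": 255,"xyz": [3.7,0.6,0.1],"yaw": -1.0}])

```text
t: 23.85
ee_pos: [511.9, 66.8, 147.8]
ee_rot: [[0.073, -0.997, -0.003], [-0.997, -0.073, -0.0], [0.0, 0.003, -1.0]]
contact_force: [1.3, -0.1, -1.6]
width: 11.3
```

drive_tool(series=[{"gripper": 255,"xyz": [3.7,0.6,0.1],"yaw": -0.9},{"gripper": 255,"xyz": [3.75,0.65,0.15],"yaw": -0.9},{"gripper": 255,"xyz": [0,0,0],"yaw": 0},{"gripper": 255,"xyz": [0,0,0],"yaw": 0},{"gripper": 255,"xyz": [0,0,0],"yaw": 0},{"gripper": 255,"xyz": [0,0,0],"yaw": 0}])

```text
t: 24.45
ee_pos: [506.6, -5.0, 146.7]
ee_rot: [[0.106, -0.994, -0.0], [-0.994, -0.106, 0.001], [-0.001, 0.0, -1.0]]
contact_force: [0.2, -0.1, -1.6]
width: 11.2
```

```bash
python3 p.py 506.9 -6.3 105 5.9 255 2
```

```text
t 24.4 pos [506.6  -5.  146.7] jaw -173.9 w 11.2 F [ 0.2 -0.1 -1.6]
[{"gripper": 255, "xyz": [0.0, 0.0, 1.4], "yaw": 0.1}, {"gripper": 255, "xyz": [0.1, 0.0, 1.4], "yaw": 0.0}, {"gripper": 255, "xyz": [0.04, -0.02, 1.37], "yaw": 0.1}]
```

drive_tool(series=[{"gripper": 255,"xyz": [0.1,0.0,1.4],"yaw": 0},{"gripper": 255,"xyz": [0,0,1.4],"yaw": 0},{"gripper": 255,"xyz": [0,0,1.3],"yaw": 0.1},{"gripper": 255,"xyz": [0,0,0],"yaw": 0},{"gripper": 255,"xyz": [0,0,0],"yaw": 0}])

```text
t: 24.95
ee_pos: [506.5, -7.1, 105.4]
ee_rot: [[0.102, -0.995, -0.001], [-0.995, -0.102, 0.0], [-0.0, 0.001, -1.0]]
contact_force: [0.1, 0.5, -0.8]
width: 10.9
```

Run:
```python
from h import *
im=robot.get_image("scene"); cv2.imwrite("pics/s10.png",cv2.resize(im[120:300,220:460,::-1],(800,600),interpolation=2))
s=robot.sense();print(s["ee_pos"],s["contact_force"],s["torque"])
```

```text
[506.86673818  -7.11224065 105.89969587] [-0.51562936  0.29653875 -0.49571642] [0.00313542 0.02838099 0.01313161]
```

View pics/s10.png

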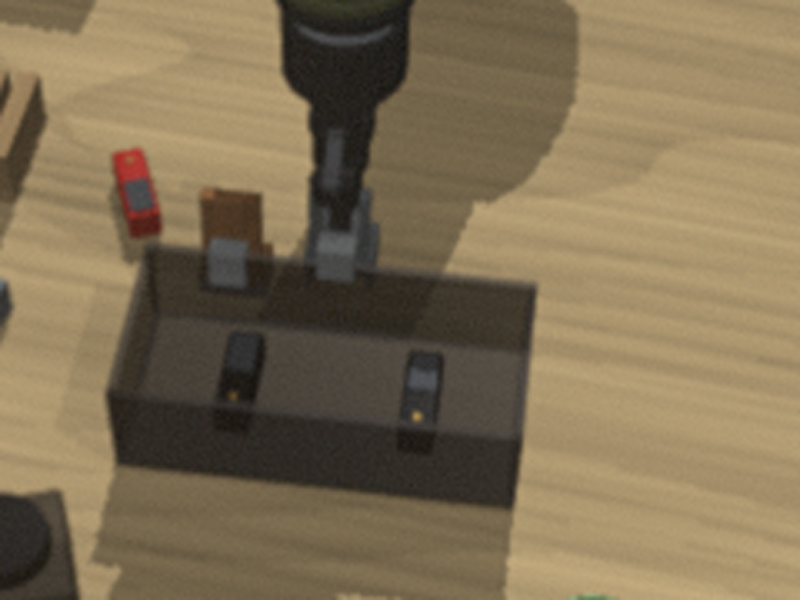

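drive_tool(series=[{"gripper": 255,"xyz": [0,0,0.8],"yaw": 0},{"gripper": 255,"xyz": [0,0,0.7],"yaw": 0},{"gripper": 255,"xyz": [0,0,0],"yaw": 0},{"gripper": 255,"xyz": [0,0,0],"yaw": 0}])

```text
t: 25.4
ee_pos: [506.7, -7.4, 90.8]
ee_rot: [[0.102, -0.995, -0.0], [-0.995, -0.102, -0.0], [-0.0, 0.0, -1.0]]
contact_force: [-0.0, 0.3, -0.7]
width: 11.0
```

drive_tool(series=[{"gripper": 255,"xyz": [0,0,0.1],"yaw": 0.0},{"gripper": 255,"xyz": [0,0,0],"yaw": 0},{"gripper": 255,"xyz": [0,0,0],"yaw": 0}])

```text
t: 25.7
ee_pos: [506.9, -7.4, 90.1]
ee_rot: [[0.102, -0.995, 0.0], [-0.995, -0.102, -0.0], [0.0, -0.0, -1.0]]
contact_force: [-0.9, -0.3, -0.7]
width: 11.0
```

drive_tool(series=[{"gripper": 255,"xyz": [0,0,0.1],"yaw": 0.0},{"gripper": 255,"xyz": [0,0,0],"yaw": 0},{"gripper": 170,"xyz": [0,0,0],"yaw": 0},{"gripper": 120,"xyz": [0,0,0],"yaw": 0},{"gripper": 60,"xyz": [0,0,0],"yaw": 0},{"gripper": 60,"xyz": [0,0,0],"yaw": 0},{"gripper": 60,"xyz": [0,0,-4],"yaw": 0},{"gripper": 0,"xyz": [0,0,-4],"yaw": 0}])

```text
t: 26.5
ee_pos: [505.9, -7.2, 169.1]
ee_rot: [[0.102, -0.995, -0.003], [-0.995, -0.102, 0.001], [-0.001, 0.003, -1.0]]
contact_force: [1.6, -0.7, -0.2]
width: 77.6
```

```bash
python3 - <<'E'
from h import *
im=robot.get_image("scene"); cv2.imwrite("pics/s11.png",cv2.resize(im[120:300,220:460,::-1],(800,600),interpolation=2))
E
python3 p.py 419.4 400 165 167.5 0
```

```text
t 26.6 pos [509.1  -6.  175.5] jaw -174.1 w 84.1 F [2.2 0.6 5.1]
[{"gripper": 0, "xyz": [-4.1, 0.5, 0.1], "yaw": 1.8}, {"gripper": 0, "xyz": [-4.1, 0.6, 0.1], "yaw": 1.9}, {"gripper": 0, "xyz": [-4.1, 0.7, 0.1], "yaw": 1.8}, {"gripper": 0, "xyz": [-4.1, 0.9, 0.1], "yaw": 1.9}, {"gripper": 0, "xyz": [-4.0, 1.0, 0.1], "yaw": 1.8}, {"gripper": 0, "xyz": [-4.0, 1.1, 0.1], "yaw": 1.8}, {"gripper": 0, "xyz": [-4.0, 1.3, 0.1], "yaw": 1.9}, {"gripper": 0, "xyz": [-3.9, 1.4, 0.1], "yaw": 1.8}]
[{"gripper": 0, "xyz": [-3.9, 1.5, 0.1], "yaw": 1.9}, {"gripper": 0, "xyz": [-3.82, 1.61, 0.09], "yaw": 1.8}]
```

View pics/s11.png

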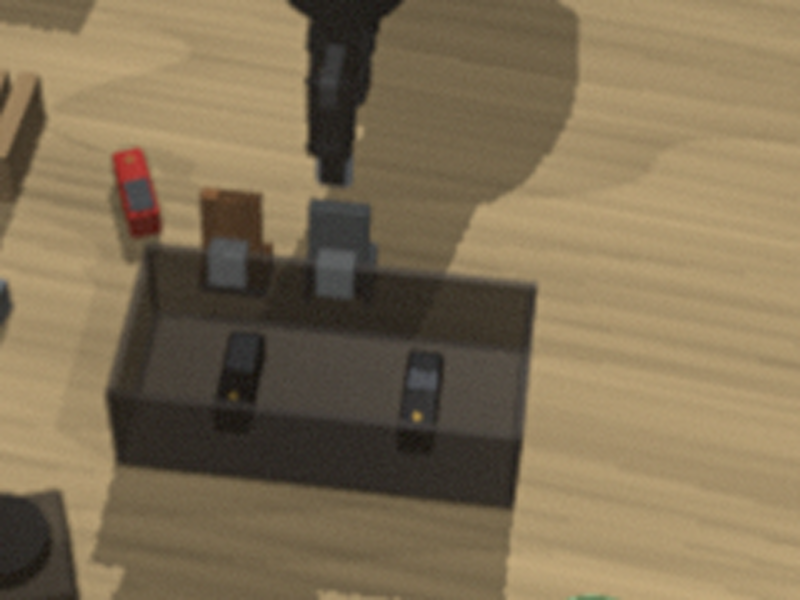

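drive_tool(series=[{"gripper": 0,"xyz": [-4.1,0.5,0.1],"yaw": 1.8},{"gripper": 0,"xyz": [-4.1,0.6,0.1],"yaw": 1.9},{"gripper": 0,"xyz": [-4.1,0.7,0.1],"yaw": 1.8},{"gripper": 0,"xyz": [-4.1,0.9,0.1],"yaw": 1.9},{"gripper": 0,"xyz": [-4.0,1.0,0.1],"yaw": 1.8},{"gripper": 0,"xyz": [-4.0,1.1,0.1],"yaw": 1.8},{"gripper": 0,"xyz": [-4.0,1.3,0.1],"yaw": 1.9},{"gripper": 0,"xyz": [-3.9,1.4,0.1],"yaw": 1.8}])

```text
t: 27.35
ee_pos: [434.5, 318.9, 160.9]
ee_rot: [[-0.156, -0.988, 0.0], [-0.988, 0.156, -0.0], [0.0, -0.0, -1.0]]
contact_force: [0.9, 0.1, -1.2]
width: 85.5
```

drive_tool(series=[{"gripper": 0,"xyz": [-3.9,1.5,0.1],"yaw": 1.9},{"gripper": 0,"xyz": [-3.8,1.6,0.1],"yaw": 1.8},{"gripper": 0,"xyz": [0,0,0],"yaw": 0},{"gripper": 0,"xyz": [0,0,0],"yaw": 0},{"gripper": 0,"xyz": [0,0,0],"yaw": 0}])

```text
t: 27.85
ee_pos: [418.1, 397.3, 158.6]
ee_rot: [[-0.218, -0.976, -0.0], [-0.976, 0.218, -0.001], [0.001, -0.0, -1.0]]
contact_force: [0.1, -0.4, -1.0]
width: 85.6
```

```bash
python3 p.py 419.4 400 59 167.5 0
```

```text
t 27.9 pos [418.1 397.3 158.6] jaw 167.4 w 85.6 F [ 0.1 -0.4 -1. ]
[{"gripper": 0, "xyz": [-0.1, 0.0, 3.3], "yaw": -0.0}, {"gripper": 0, "xyz": [-0.1, 0.0, 3.3], "yaw": -0.1}, {"gripper": 0, "xyz": [-0.11, -0.07, 3.36], "yaw": -0.0}]
```

drive_tool(series=[{"gripper": 0,"xyz": [-0.1,0,3.3],"yaw": 0},{"gripper": 0,"xyz": [-0.1,0.0,3.3],"yaw": 0},{"gripper": 0,"xyz": [-0.1,-0.1,3.3],"yaw": 0},{"gripper": 0,"xyz": [0,0,0],"yaw": 0},{"gripper": 0,"xyz": [0,0,0],"yaw": 0}])

```text
t: 28.35
ee_pos: [419.8, 400.1, 60.3]
ee_rot: [[-0.219, -0.976, -0.001], [-0.976, 0.219, -0.001], [0.001, 0.0, -1.0]]
contact_force: [0.8, 0.6, 0.2]
width: 85.2
```

drive_tool(series=[{"gripper": 255,"xyz": [0,0,0],"yaw": 0},{"gripper": 255,"xyz": [0,0,0],"yaw": 0},{"gripper": 255,"xyz": [0,0,0],"yaw": 0},{"gripper": 255,"xyz": [0,0,0],"yaw": 0},{"gripper": 255,"xyz": [0,0,0],"yaw": 0},{"gripper": 255,"xyz": [0,0,0],"yaw": 0},{"gripper": 255,"xyz": [0,0,0],"yaw": 0}])

```text
t: 29.05
ee_pos: [419.4, 401.3, 60.3]
ee_rot: [[-0.218, -0.976, 0.0], [-0.976, 0.218, 0.0], [-0.0, -0.0, -1.0]]
contact_force: [0.1, 0.0, 4.4]
width: 11.1
```

drive_tool(series=[{"gripper": 255,"xyz": [0.0,0.0,-3.4],"yaw": 0.0},{"gripper": 255,"xyz": [0,0.0,-3.4],"yaw": 0.0},{"gripper": 255,"xyz": [0,0,-3],"yaw": 0.0},{"gripper": 255,"xyz": [0,0,0],"yaw": 0},{"gripper": 255,"xyz": [0,0,0],"yaw": 0}])

```text
t: 29.55
ee_pos: [419.4, 401.0, 158.0]
ee_rot: [[-0.218, -0.976, 0.001], [-0.976, 0.218, 0.0], [-0.0, -0.001, -1.0]]
contact_force: [-1.3, -0.5, -2.1]
width: 10.7
```

```bash
python3 p.py 499.5 65.3 146 5.9 255 4
```

```text
t 29.6 pos [419.4 401.  158. ] jaw 167.4 w 10.7 F [-1.3 -0.5 -2.1]
[{"gripper": 255, "xyz": [3.4, -1.7, 0.1], "yaw": -2.1}, {"gripper": 255, "xyz": [3.6, -1.5, 0.2], "yaw": -2.0}, {"gripper": 255, "xyz": [3.5, -1.5, 0.1], "yaw": -2.1}, {"gripper": 255, "xyz": [3.6, -1.3, 0.1], "yaw": -2.0}, {"gripper": 255, "xyz": [3.7, -1.1, 0.2], "yaw": -2.1}, {"gripper": 255, "xyz": [3.7, -1.1, 0.1], "yaw": -2.0}, {"gripper": 255, "xyz": [3.7, -0.9, 0.1], "yaw": -2.1}, {"gripper": 255, "xyz": [3.7, -0.8, 0.2], "yaw": -2.0}]
[{"gripper": 255, "xyz": [3.82, -0.6, 0.1], "yaw": -2.1}]
```

drive_tool(series=[{"gripper": 255,"xyz": [3.4,-1.7,0.1],"yaw": -2.1},{"gripper": 255,"xyz": [3.6,-1.5,0.2],"yaw": -2.0},{"gripper": 255,"xyz": [3.5,-1.5,0.1],"yaw": -2.1},{"gripper": 255,"xyz": [3.6,-1.3,0.1],"yaw": -2.0},{"gripper": 255,"xyz": [3.7,-1.1,0.1],"yaw": -2.1},{"gripper": 255,"xyz": [3.7,-1.1,0.1],"yaw": -2.0},{"gripper": 255,"xyz": [3.7,-0.9,0.1],"yaw": -2.1},{"gripper": 255,"xyz": [3.7,-0.8,0.1],"yaw": -2.0}])

```text
t: 30.35
ee_pos: [490.2, 101.1, 147.4]
ee_rot: [[0.068, -0.998, -0.003], [-0.998, -0.068, -0.001], [0.0, 0.003, -1.0]]
contact_force: [1.2, -0.0, -0.6]
width: 10.9
```

drive_tool(series=[{"gripper": 255,"xyz": [3.8,-0.6,0.1],"yaw": -2.1},{"gripper": 255,"xyz": [0,0,0],"yaw": 0},{"gripper": 255,"xyz": [0,0,0],"yaw": 0},{"gripper": 255,"xyz": [0,0,0],"yaw": 0},{"gripper": 255,"xyz": [0,0,0],"yaw": 0}])

```text
t: 30.85
ee_pos: [499.0, 67.1, 147.8]
ee_rot: [[0.106, -0.994, -0.001], [-0.994, -0.106, 0.0], [-0.001, 0.0, -1.0]]
contact_force: [-0.6, -0.7, -0.1]
width: 10.9
```

```bash
python3 p.py 499.5 65.3 105 5.9 255 2
```

```text
t 30.9 pos [499.   67.1 147.8] jaw -173.9 w 10.9 F [-0.6 -0.7 -0.1]
[{"gripper": 255, "xyz": [0.1, 0.0, 1.4], "yaw": 0.1}, {"gripper": 255, "xyz": [0.0, 0.0, 1.4], "yaw": 0.0}, {"gripper": 255, "xyz": [0.08, -0.03, 1.47], "yaw": 0.1}]
```

drive_tool(series=[{"gripper": 255,"xyz": [0.1,0.0,1.4],"yaw": 0},{"gripper": 255,"xyz": [0,0,1.4],"yaw": 0},{"gripper": 255,"xyz": [0,0,1.4],"yaw": 0.1},{"gripper": 255,"xyz": [0,0,0],"yaw": 0},{"gripper": 255,"xyz": [0,0,0],"yaw": 0}])

```text
t: 31.35
ee_pos: [499.2, 64.9, 105.3]
ee_rot: [[0.102, -0.995, -0.001], [-0.995, -0.102, 0.0], [-0.0, 0.001, -1.0]]
contact_force: [0.6, -0.1, -0.1]
width: 11.0
```

Run:
```python
from h import *
im=robot.get_image("scene"); cv2.imwrite("pics/s12.png",cv2.resize(im[120:300,220:460,::-1],(800,600),interpolation=2))
s=robot.sense();print(s["ee_pos"],s["contact_force"],s["torque"])
```

```text
[499.58739119  65.03019579 105.89247249] [ 0.55329255  0.87426774 -1.56461466] [-0.05153893  0.00397366 -0.03925603]
```

View pics/s12.png

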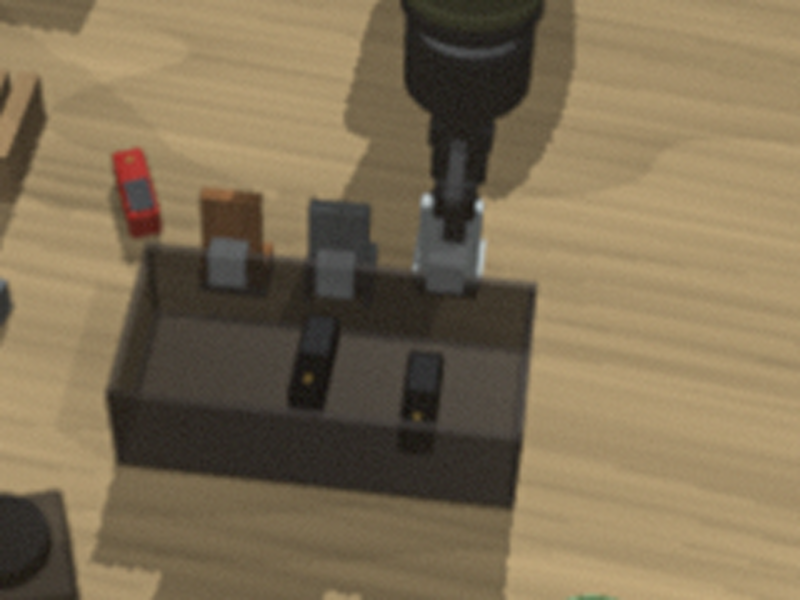

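drive_tool(series=[{"gripper": 255,"xyz": [0,0,0.8],"yaw": 0},{"gripper": 255,"xyz": [0,0,0.7],"yaw": 0},{"gripper": 255,"xyz": [0,0,0],"yaw": 0},{"gripper": 255,"xyz": [0,0,0],"yaw": 0}])

```text
t: 31.8
ee_pos: [499.5, 64.6, 90.8]
ee_rot: [[0.102, -0.995, -0.0], [-0.995, -0.102, -0.0], [0.0, 0.0, -1.0]]
contact_force: [-0.2, -0.2, -1.6]
width: 10.8
```

drive_tool(series=[{"gripper": 255,"xyz": [0,0,0.1],"yaw": 0.0},{"gripper": 255,"xyz": [0,0,0],"yaw": 0},{"gripper": 170,"xyz": [0,0,0],"yaw": 0},{"gripper": 120,"xyz": [0,0,0],"yaw": 0},{"gripper": 60,"xyz": [0,0,0],"yaw": 0},{"gripper": 60,"xyz": [0,0,0],"yaw": 0},{"gripper": 60,"xyz": [0,0,-4],"yaw": 0},{"gripper": 0,"xyz": [0,0,-4],"yaw": 0}])

```text
t: 32.6
ee_pos: [498.7, 64.7, 170.2]
ee_rot: [[0.102, -0.995, -0.003], [-0.995, -0.102, 0.0], [-0.001, 0.003, -1.0]]
contact_force: [1.1, -0.3, -0.1]
width: 78.1
```

drive_tool(series=[{"gripper": 0,"xyz": [0,0,-3],"yaw": 0},{"gripper": 0,"xyz": [0,0,0],"yaw": 0},{"gripper": 0,"xyz": [0,0,0],"yaw": 0}])

```text
t: 32.9
ee_pos: [499.8, 64.5, 200.2]
ee_rot: [[0.101, -0.995, 0.001], [-0.995, -0.101, -0.0], [0.001, -0.001, -1.0]]
contact_force: [0.0, 0.2, -0.5]
width: 85.2
```

```bash
python3 - <<'E'
from h import *
im=robot.get_image("scene"); cv2.imwrite("pics/s13.png",cv2.resize(im[120:300,160:400,::-1],(800,600),interpolation=2))
import pickle
ims,out=pickle.load(open("d0.pkl","rb"))
# gauges re-fit, fresh masks
robot.get_image("scene");robot.get_image("top")
F={}
for n,x,y,z in (("protractor",593,-261,8),("overhang_gauge",577,-308,8),("rack",412,-315,0)):
    ms={}
    for c in("scene","top"):
        q=proj(c,[x,y,40])[0]
        for t in robot.trace(c,n):
            if np.hypot(*(np.argwhere(t["mask"]).mean(0)[::-1]-q))<12: ms[c]=t["mask"];break
    for k in [ms]+[{c:m} for c,m in ms.items()]:
        if k: print(n,list(k),np.round(fit(n,k,x,y,z,[-.2,.05]),3))
E
python3 p.py
```

```text
protractor ['scene', 'top'] [ 2.11000e-01  5.92418e+02 -2.59511e+02 -1.82000e-01]
protractor ['scene'] [ 2.3800e-01  5.9190e+02 -2.6017e+02 -1.4200e-01]
protractor ['top'] [ 1.69000e-01  5.92906e+02 -2.60117e+02 -1.93000e-01]
overhang_gauge ['scene', 'top'] [ 2.90000e-01  5.77100e+02 -3.06929e+02 -1.87000e-01]
overhang_gauge ['scene'] [ 2.99000e-01  5.75772e+02 -3.09383e+02 -1.32000e-01]
overhang_gauge ['top'] [ 2.43000e-01  5.77922e+02 -3.07722e+02 -2.51000e-01]
rack ['scene', 'top'] [ 5.10000e-02  4.11535e+02 -3.13464e+02  5.00000e-02]
rack ['scene'] [ 5.00000e-02  4.10833e+02 -3.13388e+02  4.90000e-02]
rack ['top'] [ 4.80000e-02  4.12402e+02 -3.14077e+02  8.10000e-02]
t 33.4 [499.4  64.8 199.5] jaw -174.2 w 85.7 [-0.4 -0.5 -0.1]
```

View pics/s13.png

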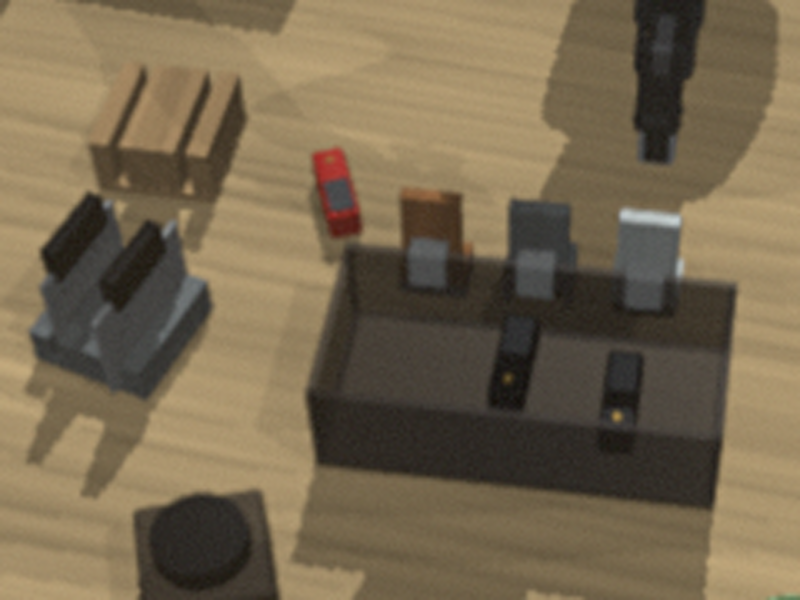

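```bash
cat > ov.py <<'E'
from h import *
import sys
def big(c,im,items,x0,y0,x1,y1,fn,S=6,col=(0,255,255)):
    o=cv2.resize(im[:,:,::-1],None,fx=S,fy=S,interpolation=cv2.INTER_CUBIC)
    for n,x,y,a,z in items:
        for b in place(M[n],x,y,a,z):
            p=proj(c,b)*S+S/2
            for i in range(8):
                for j in range(i):
                    if bin(i^j).count("1")==1: cv2.line(o,tuple(int(v) for v in p[i]),tuple(int(v) for v in p[j]),col,1)
    return cv2.resize(o[S*y0:S*y1,S*x0:S*x1],(400,int(400*(y1-y0)/(x1-x0))))
if __name__=="__main__":
    a=[]
    for c,r in(("scene",(180,130,240,185)),("top",(440,315,510,379))):
        a.append(big(c,robot.get_image(c),[("rack",411.8,-313.8,.06,0)],*r,""))
    h=min(x.shape[0] for x in a); cv2.imwrite("pics/rk.png",np.hstack([x[:h] for x in a]))
E
python3 ov.py
```

```text
(no output)
```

View pics/rk.png

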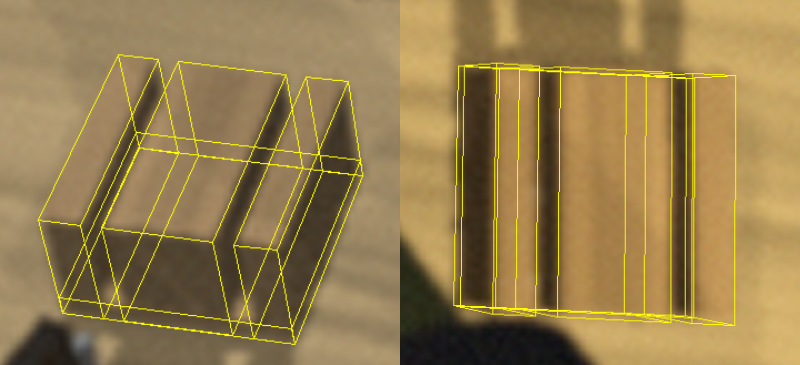

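```bash
python3 p.py 592.4 -260 180 80 117 4.5; python3 -c "
from plant import robot
print(robot.sense()['q'])"
```

```text
t 33.5 pos [499.5  64.7 199.8] jaw -174.2 w 85.6 F [0.2 0.1 0.1]
[{"gripper": 117, "xyz": [3.3, -0.6, 0.2], "yaw": -7.4}, {"gripper": 117, "xyz": [3.4, -0.2, 0.2], "yaw": -7.4}, {"gripper": 117, "xyz": [3.4, 0.3, 0.2], "yaw": -7.4}, {"gripper": 117, "xyz": [3.3, 0.7, 0.2], "yaw": -7.5}, {"gripper": 117, "xyz": [3.1, 1.2, 0.2], "yaw": -7.4}, {"gripper": 117, "xyz": [3.1, 1.5, 0.2], "yaw": -7.4}, {"gripper": 117, "xyz": [2.7, 1.9, 0.2], "yaw": -7.4}, {"gripper": 117, "xyz": [2.6, 2.2, 0.2], "yaw": -7.4}]
[{"gripper": 117, "xyz": [2.2, 2.6, 0.2], "yaw": -7.4}, {"gripper": 117, "xyz": [1.83, 2.81, 0.18], "yaw": -7.5}]
[ 0.43509134  0.45643973 -0.89735919  1.85625834  0.4138016   1.02827554
  2.61137578]
```

```bash
sed -i 's/    D=np.array(\[x,y,z\])-p/    if flip: d=d-180*np.sign(d)\n    D=np.array([x,y,z])-p/; s/pose=None):/flip=False):/; s/\*(a\[5:6\]))/*(a[5:6]),flip=len(a)>6)/' p.py; python3 p.py 592.4 -260 180 80 117 4.5 1
```

```text
t 33.5 pos [499.5  64.7 199.8] jaw -174.2 w 85.6 F [0.2 0.1 0.1]
[{"gripper": 117, "xyz": [2.2, -0.4, 0.1], "yaw": 7.1}, {"gripper": 117, "xyz": [2.2, -0.7, 0.2], "yaw": 7.0}, {"gripper": 117, "xyz": [2.0, -0.9, 0.1], "yaw": 7.1}, {"gripper": 117, "xyz": [2.0, -1.2, 0.1], "yaw": 7.0}, {"gripper": 117, "xyz": [1.7, -1.3, 0.2], "yaw": 7.1}, {"gripper": 117, "xyz": [1.6, -1.7, 0.1], "yaw": 7.0}, {"gripper": 117, "xyz": [1.4, -1.7, 0.1], "yaw": 7.1}, {"gripper": 117, "xyz": [1.1, -2.0, 0.2], "yaw": 7.0}]
[{"gripper": 117, "xyz": [0.9, -2.0, 0.1], "yaw": 7.1}, {"gripper": 117, "xyz": [0.6, -2.2, 0.1], "yaw": 7.1}, {"gripper": 117, "xyz": [0.4, -2.2, 0.1], "yaw": 7.0}, {"gripper": 117, "xyz": [0.1, -2.3, 0.2], "yaw": 7.1}, {"gripper": 117, "xyz": [-0.2, -2.2, 0.1], "yaw": 7.0}, {"gripper": 117, "xyz": [-0.5, -2.2, 0.1], "yaw": 7.1}, {"gripper": 117, "xyz": [-0.7, -2.17, 0.17], "yaw": 7.0}]
```

drive_tool(series=[{"gripper": 117,"xyz": [2.2,-0.4,0.1],"yaw": 7.1},{"gripper": 117,"xyz": [2.2,-0.7,0.2],"yaw": 7.0},{"gripper": 117,"xyz": [2.0,-0.9,0.1],"yaw": 7.1},{"gripper": 117,"xyz": [2.0,-1.2,0.1],"yaw": 7.0},{"gripper": 117,"xyz": [1.7,-1.3,0.1],"yaw": 7.1},{"gripper": 117,"xyz": [1.6,-1.7,0.1],"yaw": 7.0},{"gripper": 117,"xyz": [1.4,-1.7,0.1],"yaw": 7.1},{"gripper": 117,"xyz": [1.1,-2.0,0.1],"yaw": 7.0}])

```text
t: 34.25
ee_pos: [549.5, -109.4, 190.9]
ee_rot: [[-0.775, -0.631, -0.0], [-0.631, 0.775, -0.0], [0.0, 0.0, -1.0]]
contact_force: [0.6, 0.5, -1.1]
width: 46.0
```

drive_tool(series=[{"gripper": 117,"xyz": [0.9,-2.0,0.1],"yaw": 7.1},{"gripper": 117,"xyz": [0.6,-2.2,0.1],"yaw": 7.1},{"gripper": 117,"xyz": [0.4,-2.2,0.1],"yaw": 7.0},{"gripper": 117,"xyz": [0.1,-2.3,0.1],"yaw": 7.1},{"gripper": 117,"xyz": [-0.2,-2.2,0.1],"yaw": 7.0},{"gripper": 117,"xyz": [-0.5,-2.2,0.1],"yaw": 7.1},{"gripper": 117,"xyz": [-0.7,-2.2,0.15],"yaw": 7.0},{"gripper": 117,"xyz": [0,0,0],"yaw": 0}])

```text
t: 35.05
ee_pos: [592.2, -264.4, 182.7]
ee_rot: [[-0.984, 0.181, -0.001], [0.181, 0.984, -0.002], [0.0, -0.002, -1.0]]
contact_force: [-0.8, -0.8, 0.3]
width: 46.2
```

drive_tool(series=[{"gripper": 117,"xyz": [0,0,0],"yaw": 0},{"gripper": 117,"xyz": [0,0,0],"yaw": 0}])

```text
t: 35.25
ee_pos: [592.5, -259.0, 183.4]
ee_rot: [[-0.985, 0.17, -0.0], [0.17, 0.985, 0.001], [0.0, 0.001, -1.0]]
contact_force: [0.0, 0.6, -0.9]
width: 46.1
```

```bash
python3 p.py 592.4 -260 110 80 117 4
python3 - <<'E'
from h import *
print(np.round(robot.sense()["q"],2))
im=robot.get_image("scene"); cv2.imwrite("pics/s14.png",cv2.resize(im[120:300,120:360,::-1],(800,600),interpolation=2))
E
```

```text
t 35.2 pos [ 592.5 -259.   183.4] jaw 80.2 w 46.1 F [ 0.   0.6 -0.9]
[{"gripper": 117, "xyz": [0.0, -0.1, 3.7], "yaw": 0.1}, {"gripper": 117, "xyz": [-0.01, -0.01, 3.64], "yaw": 0.1}]
[ 0.57  0.59 -0.33  1.51  0.2   1.08  1.59]
```

View pics/s14.png

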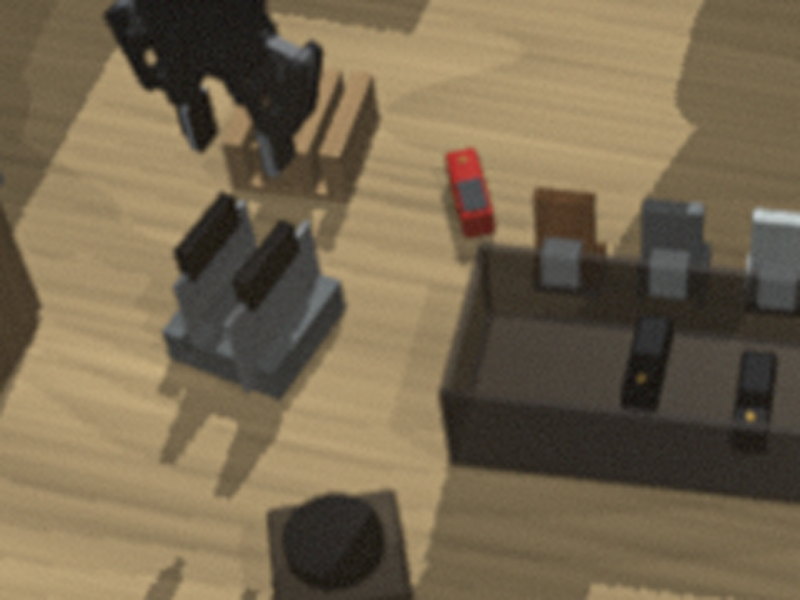

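drive_tool(series=[{"gripper": 155,"xyz": [0,-0.1,3],"yaw": 0.2},{"gripper": 155,"xyz": [0,0,3],"yaw": 0.1},{"gripper": 155,"xyz": [0,0,0],"yaw": 0},{"gripper": 155,"xyz": [0,0,0],"yaw": 0},{"gripper": 155,"xyz": [0,0,0],"yaw": 0}])

```text
t: 35.8
ee_pos: [593.4, -261.2, 125.3]
ee_rot: [[-0.984, 0.177, 0.002], [0.177, 0.984, -0.001], [-0.002, -0.0, -1.0]]
contact_force: [-0.5, -0.0, -0.2]
width: 33.6
```

```bash
python3 p.py 592.4 -260 65 79.8 155 4
python3 - <<'E'
from h import *
im=robot.get_image("scene"); cv2.imwrite("pics/s15.png",cv2.resize(im[140:275,120:300,::-1],(800,600),interpolation=2))
E
```

```text
t 35.8 pos [ 593.4 -261.2  125.3] jaw 79.8 w 33.6 F [-0.5 -0.  -0.2]
[{"gripper": 155, "xyz": [0.1, 0.1, 3.0], "yaw": -0.0}, {"gripper": 155, "xyz": [0.03, 0.01, 3.03], "yaw": -0.0}]
```

View pics/s15.png

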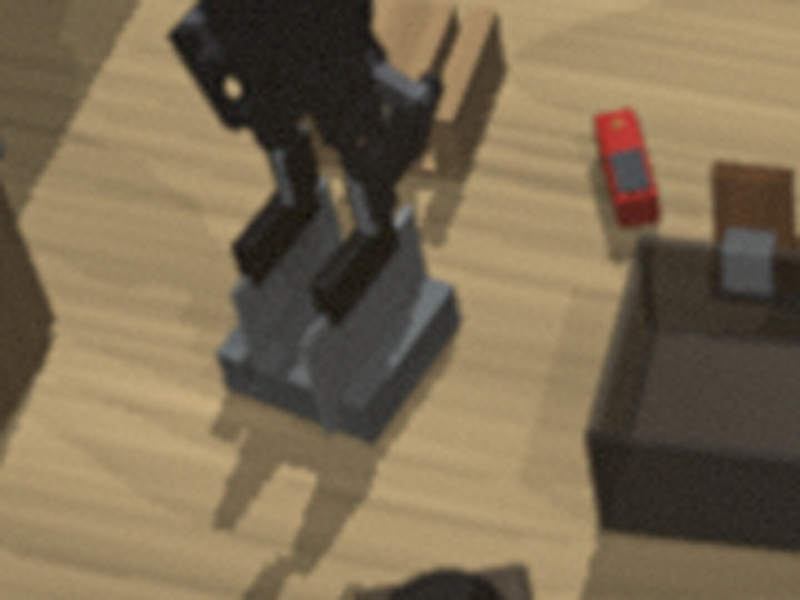

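drive_tool(series=[{"gripper": 155,"xyz": [0.1,0.1,2],"yaw": 0},{"gripper": 155,"xyz": [0,0,1],"yaw": 0},{"gripper": 155,"xyz": [0,0,0],"yaw": 0},{"gripper": 155,"xyz": [0,0,0],"yaw": 0}])

```text
t: 36.25
ee_pos: [591.8, -260.3, 94.1]
ee_rot: [[-0.984, 0.178, 0.0], [0.178, 0.984, -0.0], [-0.0, -0.0, -1.0]]
contact_force: [0.4, -0.5, 1.7]
width: 33.2
```

drive_tool(series=[{"gripper": 155,"xyz": [0,0,1.5],"yaw": 0},{"gripper": 155,"xyz": [0,0,1.4],"yaw": 0},{"gripper": 155,"xyz": [0,0,0],"yaw": 0},{"gripper": 155,"xyz": [0,0,0],"yaw": 0}])

```text
t: 36.65
ee_pos: [591.4, -260.2, 64.4]
ee_rot: [[-0.984, 0.178, -0.001], [0.178, 0.984, 0.0], [0.001, 0.0, -1.0]]
contact_force: [-0.6, -0.2, 0.8]
width: 33.4
```

drive_tool(series=[{"gripper": 255,"xyz": [0,0,0],"yaw": 0},{"gripper": 255,"xyz": [0,0,0],"yaw": 0},{"gripper": 255,"xyz": [0,0,0],"yaw": 0},{"gripper": 255,"xyz": [0,0,0],"yaw": 0}])

```text
t: 37.05
ee_pos: [592.0, -260.7, 65.3]
ee_rot: [[-0.984, 0.178, 0.001], [0.178, 0.984, -0.001], [-0.002, -0.001, -1.0]]
contact_force: [1.0, -0.4, 3.6]
width: 11.2
```

```bash
python3 p.py
```

```text
t 37.0 [ 592.  -260.7   65.3] jaw 79.7 w 11.2 [ 1.  -0.4  3.6]
```

drive_tool(series=[{"gripper": 255,"xyz": [0,0,-2],"yaw": 0},{"gripper": 255,"xyz": [0,0,-2.5],"yaw": 0},{"gripper": 255,"xyz": [0,0,-3],"yaw": 0},{"gripper": 255,"xyz": [0,0,-2.5],"yaw": 0},{"gripper": 255,"xyz": [0,0,0],"yaw": 0},{"gripper": 255,"xyz": [0,0,0],"yaw": 0}])

```text
t: 37.65
ee_pos: [591.1, -260.1, 164.1]
ee_rot: [[-0.984, 0.178, -0.0], [0.178, 0.984, 0.0], [0.0, -0.0, -1.0]]
contact_force: [-0.7, 0.1, -1.8]
width: 11.2
```

```bash
python3 p.py 410.3 -288.8 165 93.4 255 3
```

```text
t 37.6 pos [ 591.1 -260.1  164.1] jaw 79.7 w 11.2 F [-0.7  0.1 -1.8]
[{"gripper": 255, "xyz": [2.5, -0.9, 0.0], "yaw": -2.0}, {"gripper": 255, "xyz": [2.5, -0.7, 0.0], "yaw": -1.9}, {"gripper": 255, "xyz": [2.5, -0.7, 0.0], "yaw": -2.0}, {"gripper": 255, "xyz": [2.5, -0.6, 0.0], "yaw": -1.9}, {"gripper": 255, "xyz": [2.6, -0.6, -0.1], "yaw": -2.0}, {"gripper": 255, "xyz": [2.6, -0.4, 0.0], "yaw": -1.9}, {"gripper": 255, "xyz": [2.57, -0.34, 0.02], "yaw": -2.0}]
```

drive_tool(series=[{"gripper": 255,"xyz": [2.5,-0.9,0.0],"yaw": -2.0},{"gripper": 255,"xyz": [2.5,-0.7,0.0],"yaw": -1.9},{"gripper": 255,"xyz": [2.5,-0.7,0.0],"yaw": -2.0},{"gripper": 255,"xyz": [2.5,-0.6,0.0],"yaw": -1.9},{"gripper": 255,"xyz": [2.6,-0.6,0],"yaw": -2.0},{"gripper": 255,"xyz": [2.6,-0.4,0.0],"yaw": -1.9},{"gripper": 255,"xyz": [2.6,-0.3,0],"yaw": -2.0},{"gripper": 255,"xyz": [0,0,0],"yaw": 0}])

```text
t: 38.45
ee_pos: [405.3, -288.9, 162.7]
ee_rot: [[-0.998, -0.057, -0.006], [-0.058, 0.998, 0.002], [0.006, 0.002, -1.0]]
contact_force: [1.0, -0.5, -1.9]
width: 11.2
```

drive_tool(series=[{"gripper": 255,"xyz": [0,0,0],"yaw": 0},{"gripper": 255,"xyz": [0,0,0],"yaw": 0},{"gripper": 255,"xyz": [0,0,0],"yaw": 0}])

```text
t: 38.75
ee_pos: [411.2, -288.0, 164.1]
ee_rot: [[-0.998, -0.061, 0.0], [-0.061, 0.998, 0.001], [-0.0, 0.001, -1.0]]
contact_force: [0.0, -0.1, -1.2]
width: 11.2
```

```bash
python3 p.py 410.3 -288.8 112 93.4 255 3
python3 - <<'E'
from h import *
im=robot.get_image("scene"); cv2.imwrite("pics/s16.png",cv2.resize(im[100:250,120:320,::-1],(800,600),interpolation=2))
E
```

```text
t 38.8 pos [ 411.2 -288.   164.1] jaw 93.5 w 11.2 F [ 0.  -0.1 -1.2]
[{"gripper": 255, "xyz": [0.0, 0.0, 2.6], "yaw": 0.0}, {"gripper": 255, "xyz": [0.1, -0.08, 2.61], "yaw": 0.1}]
```

View pics/s16.png

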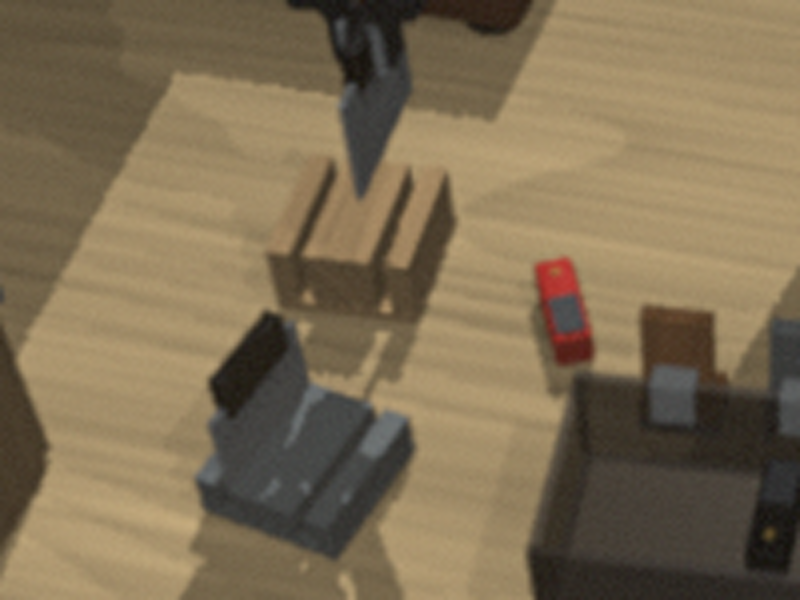

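drive_tool(series=[{"gripper": 255,"xyz": [0.1,-0.1,2.6],"yaw": 0.1},{"gripper": 255,"xyz": [0,0,2.5],"yaw": 0},{"gripper": 255,"xyz": [0,0,0],"yaw": 0},{"gripper": 255,"xyz": [0,0,0],"yaw": 0},{"gripper": 255,"xyz": [0,0,0],"yaw": 0}])

```text
t: 39.3
ee_pos: [410.3, -289.7, 114.5]
ee_rot: [[-0.998, -0.059, 0.001], [-0.059, 0.998, -0.001], [-0.001, -0.001, -1.0]]
contact_force: [0.0, 0.3, -1.1]
width: 10.8
```

```bash
python3 p.py
python3 - <<'E'
from h import *
from ov import big
s=robot.sense();p=s["ee_pos"];R=s["ee_rot"];yaw=np.arctan2(R[1][1],R[0][1])-np.pi/2
a=[big(c,robot.get_image(c),[("rack",411.8,-313.8,.06,0),("protractor",p[0],p[1],yaw,p[2]-57.3)],*r,"") for c,r in(("scene",(170,115,250,190)),("top",(430,305,520,389)))]
h=min(x.shape[0] for x in a); cv2.imwrite("pics/rk2.png",np.hstack([x[:h] for x in a]))
E
```

```text
t 39.3 [ 410.3 -289.7  114.5] jaw 93.4 w 10.8 [ 0.   0.3 -1.1]
```

View pics/rk2.png

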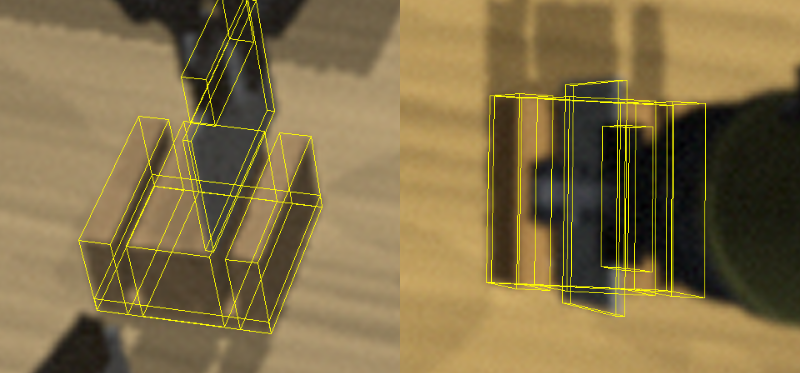

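drive_tool(series=[{"gripper": 255,"xyz": [0,0.07,0.5],"yaw": 0},{"gripper": 255,"xyz": [0,0,0.5],"yaw": 0},{"gripper": 255,"xyz": [0,0,0.3],"yaw": 0},{"gripper": 255,"xyz": [0,0,0],"yaw": 0}])

```text
t: 39.8
ee_pos: [409.3, -289.2, 100.1]
ee_rot: [[-0.998, -0.058, -0.0], [-0.058, 0.998, -0.0], [0.0, -0.0, -1.0]]
contact_force: [0.5, -2.0, -3.0]
width: 11.2
```

```bash
python3 p.py
```

```text
t 39.8 [ 409.3 -289.2  100.1] jaw 93.3 w 11.2 [ 0.5 -2.  -3. ]
```

drive_tool(series=[{"gripper": 255,"xyz": [0,-0.05,0.8],"yaw": 0},{"gripper": 255,"xyz": [0,0,0.8],"yaw": 0},{"gripper": 255,"xyz": [0,0,0.8],"yaw": 0},{"gripper": 255,"xyz": [0,0,0.5],"yaw": 0},{"gripper": 255,"xyz": [0,0,0],"yaw": 0},{"gripper": 255,"xyz": [0,0,0],"yaw": 0}])

```text
t: 40.4
ee_pos: [409.2, -289.5, 71.2]
ee_rot: [[-0.998, -0.058, -0.001], [-0.058, 0.998, 0.0], [0.001, 0.0, -1.0]]
contact_force: [-0.4, -2.5, -3.2]
width: 11.4
```

drive_tool(series=[{"gripper": 255,"xyz": [0,-0.05,0.4],"yaw": 0},{"gripper": 255,"xyz": [0,0,0.1],"yaw": 0},{"gripper": 255,"xyz": [0,0,0],"yaw": 0},{"gripper": 255,"xyz": [0,0,0],"yaw": 0}])

```text
t: 40.8
ee_pos: [409.4, -289.6, 66.5]
ee_rot: [[-0.998, -0.058, -0.0], [-0.058, 0.998, 0.0], [0.0, 0.0, -1.0]]
contact_force: [0.1, 0.3, -2.5]
width: 11.6
```

drive_tool(series=[{"gripper": 255,"xyz": [0,0,0.1],"yaw": 0},{"gripper": 255,"xyz": [0,0,0],"yaw": 0},{"gripper": 150,"xyz": [0,0,0],"yaw": 0},{"gripper": 150,"xyz": [0,0,0],"yaw": 0},{"gripper": 150,"xyz": [0,0,0],"yaw": 0},{"gripper": 150,"xyz": [0,0,-3],"yaw": 0},{"gripper": 150,"xyz": [0,0,-4],"yaw": 0},{"gripper": 150,"xyz": [0,0,-4],"yaw": 0}])

```text
t: 41.6
ee_pos: [409.1, -289.5, 176.6]
ee_rot: [[-0.998, -0.058, -0.001], [-0.058, 0.998, 0.001], [0.001, 0.001, -1.0]]
contact_force: [1.1, -1.3, -0.9]
width: 35.3
```

```bash
python3 p.py 577 -308 165 80 155 3.5
python3 - <<'E'
from h import *
im=robot.get_image("scene"); cv2.imwrite("pics/s17.png",cv2.resize(im[100:250,120:320,::-1],(800,600),interpolation=2))
E
```

```text
t 41.6 pos [ 409.1 -289.5  176.6] jaw 93.4 w 35.3 F [ 1.1 -1.3 -0.9]
[{"gripper": 155, "xyz": [-3.3, -0.6, 0.2], "yaw": 2.7}, {"gripper": 155, "xyz": [-3.4, -0.4, 0.3], "yaw": 2.6}, {"gripper": 155, "xyz": [-3.4, -0.2, 0.2], "yaw": 2.7}, {"gripper": 155, "xyz": [-3.3, -0.1, 0.2], "yaw": 2.7}, {"gripper": 155, "xyz": [-3.41, 0.03, 0.24], "yaw": 2.7}]
```

View pics/s17.png

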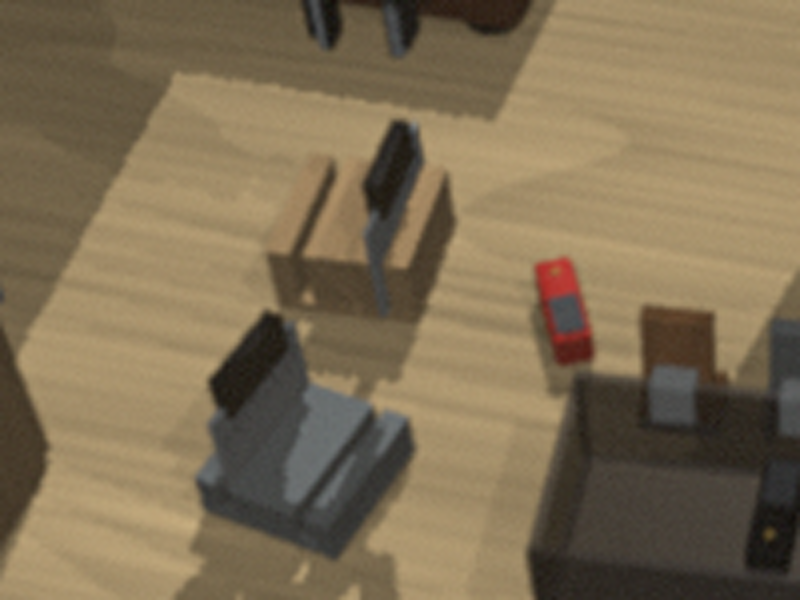

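drive_tool(series=[{"gripper": 155,"xyz": [-3.3,-0.6,0.2],"yaw": 2.7},{"gripper": 155,"xyz": [-3.4,-0.4,0.2],"yaw": 2.6},{"gripper": 155,"xyz": [-3.4,-0.2,0.2],"yaw": 2.7},{"gripper": 155,"xyz": [-3.3,-0.1,0.2],"yaw": 2.7},{"gripper": 155,"xyz": [-3.4,0,0.2],"yaw": 2.7},{"gripper": 155,"xyz": [0,0,0],"yaw": 0},{"gripper": 155,"xyz": [0,0,0],"yaw": 0},{"gripper": 155,"xyz": [0,0,0],"yaw": 0}])

```text
t: 42.45
ee_pos: [576.0, -308.9, 165.3]
ee_rot: [[-0.985, 0.175, -0.001], [0.175, 0.985, -0.0], [0.001, -0.0, -1.0]]
contact_force: [-0.5, 0.7, -0.1]
width: 33.6
```

```bash
python3 p.py 577 -308.8 110 79.7 155 3
python3 - <<'E'
from h import *
from ov import big
s=robot.sense()
a=[big(c,robot.get_image(c),[("overhang_gauge",577,-308.8,-.178,8),("protractor",409.4,-289,.06,8)],*r,"") for c,r in(("scene",(160,130,250,240)),("top",(430,240,510,380)))]
h=min(x.shape[0] for x in a); cv2.imwrite("pics/rk3.png",np.hstack([x[:h] for x in a]))
E
```

```text
t 42.5 pos [ 576.  -308.9  165.3] jaw 79.9 w 33.6 F [-0.5  0.7 -0.1]
[{"gripper": 155, "xyz": [-0.1, 0.0, 2.8], "yaw": 0.1}, {"gripper": 155, "xyz": [-0.01, 0.03, 2.73], "yaw": 0.1}]
```

View pics/rk3.png

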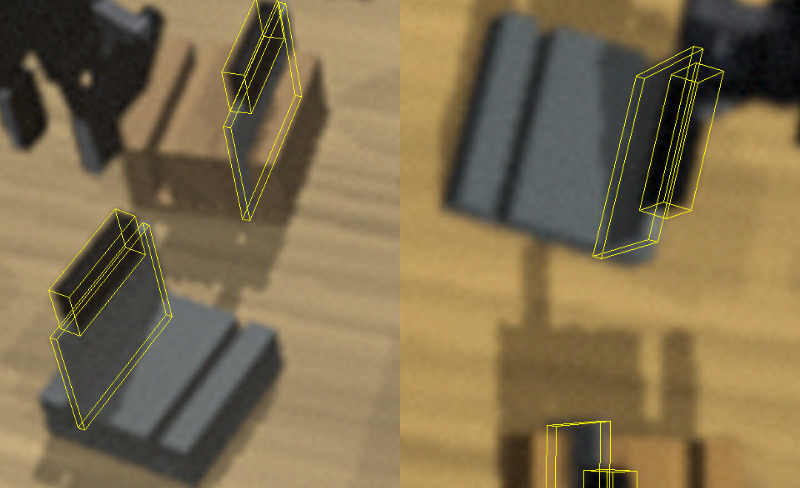

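drive_tool(series=[{"gripper": 155,"xyz": [-0.1,0.0,2.8],"yaw": 0.1},{"gripper": 155,"xyz": [0,0,2.8],"yaw": 0.1},{"gripper": 155,"xyz": [0,0,1.4],"yaw": 0},{"gripper": 155,"xyz": [0,0,0],"yaw": 0},{"gripper": 155,"xyz": [0,0,0],"yaw": 0}])

```text
t: 43.05
ee_pos: [578.4, -309.3, 96.4]
ee_rot: [[-0.984, 0.178, 0.001], [0.178, 0.984, -0.0], [-0.001, -0.0, -1.0]]
contact_force: [0.8, -0.4, 0.5]
width: 33.2
```

drive_tool(series=[{"gripper": 155,"xyz": [0,0,1.5],"yaw": 0},{"gripper": 155,"xyz": [0,0,1.4],"yaw": 0},{"gripper": 155,"xyz": [0,0,0],"yaw": 0},{"gripper": 155,"xyz": [0,0,0],"yaw": 0}])

```text
t: 43.45
ee_pos: [577.9, -308.8, 65.9]
ee_rot: [[-0.984, 0.178, -0.001], [0.178, 0.984, 0.001], [0.001, 0.0, -1.0]]
contact_force: [0.4, 0.1, 0.8]
width: 33.5
```

drive_tool(series=[{"gripper": 255,"xyz": [0,0,0],"yaw": 0},{"gripper": 255,"xyz": [0,0,0],"yaw": 0},{"gripper": 255,"xyz": [0,0,0],"yaw": 0},{"gripper": 255,"xyz": [0,0,0],"yaw": 0},{"gripper": 255,"xyz": [0,0,0],"yaw": 0}])

```text
t: 43.95
ee_pos: [578.5, -309.3, 67.0]
ee_rot: [[-0.984, 0.178, 0.001], [0.178, 0.984, -0.001], [-0.001, -0.0, -1.0]]
contact_force: [0.0, -1.0, 4.2]
width: 11.3
```

```bash
python3 p.py
```

```text
t 44.0 [ 578.5 -309.3   67. ] jaw 79.7 w 11.3 [ 0.  -1.   4.2]
```

drive_tool(series=[{"gripper": 255,"xyz": [0,0,-2],"yaw": 0},{"gripper": 255,"xyz": [0,0,-2.5],"yaw": 0},{"gripper": 255,"xyz": [0,0,-3],"yaw": 0},{"gripper": 255,"xyz": [0,0,-2.5],"yaw": 0},{"gripper": 255,"xyz": [0,0,0],"yaw": 0},{"gripper": 255,"xyz": [0,0,0],"yaw": 0}])

```text
t: 44.55
ee_pos: [577.8, -308.7, 166.0]
ee_rot: [[-0.984, 0.178, -0.0], [0.178, 0.984, 0.0], [0.001, 0.0, -1.0]]
contact_force: [-0.8, -0.1, -3.3]
width: 11.0
```

```bash
python3 p.py 413.3 -339.4 165 93.4 255 2.6
```

```text
t 44.5 pos [ 577.8 -308.7  166. ] jaw 79.7 w 11.0 F [-0.8 -0.1 -3.3]
[{"gripper": 255, "xyz": [2.2, -0.8, 0.0], "yaw": -2.0}, {"gripper": 255, "xyz": [2.3, -0.8, 0.0], "yaw": -1.9}, {"gripper": 255, "xyz": [2.3, -0.7, 0.0], "yaw": -2.0}, {"gripper": 255, "xyz": [2.3, -0.6, 0.1], "yaw": -1.9}, {"gripper": 255, "xyz": [2.3, -0.6, 0.0], "yaw": -2.0}, {"gripper": 255, "xyz": [2.4, -0.4, 0.0], "yaw": -1.9}, {"gripper": 255, "xyz": [2.33, -0.41, 0.01], "yaw": -2.0}]
```

drive_tool(series=[{"gripper": 255,"xyz": [2.2,-0.8,0.0],"yaw": -2.0},{"gripper": 255,"xyz": [2.3,-0.8,0.0],"yaw": -1.9},{"gripper": 255,"xyz": [2.3,-0.7,0.0],"yaw": -2.0},{"gripper": 255,"xyz": [2.3,-0.6,0],"yaw": -1.9},{"gripper": 255,"xyz": [2.3,-0.6,0.0],"yaw": -2.0},{"gripper": 255,"xyz": [2.4,-0.4,0.0],"yaw": -1.9},{"gripper": 255,"xyz": [2.3,-0.4,0],"yaw": -2.0},{"gripper": 255,"xyz": [0,0,0],"yaw": 0}])

```text
t: 45.35
ee_pos: [409.1, -340.2, 164.5]
ee_rot: [[-0.998, -0.057, -0.006], [-0.057, 0.998, 0.002], [0.006, 0.002, -1.0]]
contact_force: [0.3, -0.6, -2.3]
width: 11.2
```

drive_tool(series=[{"gripper": 255,"xyz": [0,0,0],"yaw": 0},{"gripper": 255,"xyz": [0,0,0],"yaw": 0},{"gripper": 255,"xyz": [0,0,0],"yaw": 0}])

```text
t: 45.65
ee_pos: [414.8, -338.9, 166.0]
ee_rot: [[-0.998, -0.061, 0.0], [-0.061, 0.998, 0.001], [-0.0, 0.001, -1.0]]
contact_force: [-0.2, -0.3, -2.2]
width: 11.3
```

```bash
python3 p.py 413.3 -339.4 114 93.4 255 3
```

```text
t 45.6 pos [ 414.8 -338.9  166. ] jaw 93.5 w 11.3 F [-0.2 -0.3 -2.2]
[{"gripper": 255, "xyz": [0.1, 0.0, 2.6], "yaw": 0.0}, {"gripper": 255, "xyz": [0.06, -0.04, 2.6], "yaw": 0.1}]
```

drive_tool(series=[{"gripper": 255,"xyz": [0.1,0,2.6],"yaw": 0.1},{"gripper": 255,"xyz": [0,0,2.5],"yaw": 0},{"gripper": 255,"xyz": [0,0,0],"yaw": 0},{"gripper": 255,"xyz": [0,0,0],"yaw": 0},{"gripper": 255,"xyz": [0,0,0],"yaw": 0}])

```text
t: 46.15
ee_pos: [414.0, -339.8, 116.6]
ee_rot: [[-0.998, -0.059, 0.001], [-0.059, 0.998, -0.001], [-0.001, -0.001, -1.0]]
contact_force: [0.4, -0.4, -1.7]
width: 11.2
```

```bash
python3 p.py
python3 - <<'E'
from h import *
from ov import big
s=robot.sense();p=s["ee_pos"];R=s["ee_rot"];yaw=np.arctan2(R[1][1],R[0][1])-np.pi/2
a=[big(c,robot.get_image(c),[("rack",411.8,-313.8,.06,0),("overhang_gauge",p[0]-1.5,p[1],yaw,p[2]-59)],*r,"") for c,r in(("scene",(170,115,250,190)),("top",(430,305,520,389)))]
h=min(x.shape[0] for x in a); cv2.imwrite("pics/rk4.png",np.hstack([x[:h] for x in a]))
E
```

```text
t 46.1 [ 414.  -339.8  116.6] jaw 93.4 w 11.2 [ 0.4 -0.4 -1.7]
```

View pics/rk4.png

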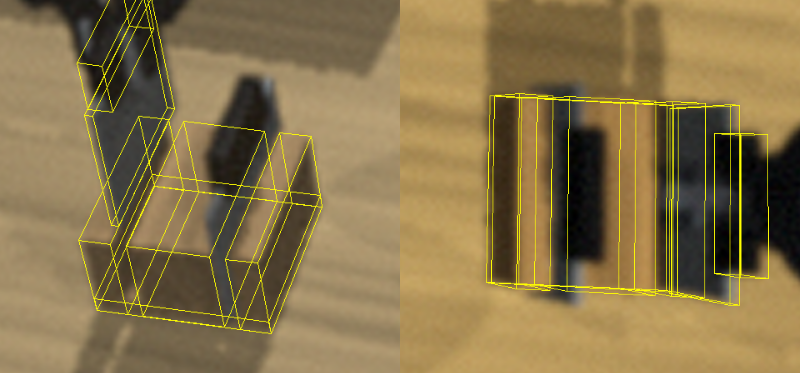

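drive_tool(series=[{"gripper": 255,"xyz": [0,0.03,0.5],"yaw": 0},{"gripper": 255,"xyz": [0,0,0.5],"yaw": 0},{"gripper": 255,"xyz": [0,0,0.4],"yaw": 0},{"gripper": 255,"xyz": [0,0,0],"yaw": 0},{"gripper": 255,"xyz": [0,0,0],"yaw": 0}])

```text
t: 46.75
ee_pos: [412.8, -339.3, 101.3]
ee_rot: [[-0.998, -0.058, -0.0], [-0.058, 0.998, 0.0], [0.0, 0.0, -1.0]]
contact_force: [-0.0, -0.6, -2.5]
width: 11.4
```

drive_tool(series=[{"gripper": 255,"xyz": [0,0,0.8],"yaw": 0},{"gripper": 255,"xyz": [0,0,0.8],"yaw": 0},{"gripper": 255,"xyz": [0,0,0.8],"yaw": 0},{"gripper": 255,"xyz": [0,0,0.7],"yaw": 0},{"gripper": 255,"xyz": [0,0,0],"yaw": 0},{"gripper": 255,"xyz": [0,0,0],"yaw": 0}])

```text
t: 47.35
ee_pos: [412.8, -339.4, 70.2]
ee_rot: [[-0.998, -0.058, -0.001], [-0.058, 0.998, 0.0], [0.001, 0.0, -1.0]]
contact_force: [-0.4, -1.3, -3.1]
width: 11.5
```

drive_tool(series=[{"gripper": 255,"xyz": [0,0,0.25],"yaw": 0},{"gripper": 255,"xyz": [0,0,0],"yaw": 0},{"gripper": 255,"xyz": [0,0,0],"yaw": 0},{"gripper": 155,"xyz": [0,0,0],"yaw": 0},{"gripper": 155,"xyz": [0,0,0],"yaw": 0},{"gripper": 155,"xyz": [0,0,0],"yaw": 0}])

```text
t: 47.95
ee_pos: [413.2, -339.1, 68.2]
ee_rot: [[-0.998, -0.058, 0.0], [-0.058, 0.998, 0.0], [-0.0, -0.0, -1.0]]
contact_force: [-0.1, -0.4, 0.6]
width: 33.2
```

drive_tool(series=[{"gripper": 155,"xyz": [0,0,-3],"yaw": 0},{"gripper": 155,"xyz": [0,0,-4],"yaw": 0},{"gripper": 155,"xyz": [0,0,-4],"yaw": 0},{"gripper": 155,"xyz": [0,0,-4],"yaw": 0},{"gripper": 155,"xyz": [0,0,-3],"yaw": 0},{"gripper": 155,"xyz": [0,0,0],"yaw": 0},{"gripper": 155,"xyz": [0,0,0],"yaw": 0}])

```text
t: 48.65
ee_pos: [413.0, -339.3, 248.5]
ee_rot: [[-0.998, -0.058, 0.001], [-0.058, 0.998, -0.001], [-0.001, -0.001, -1.0]]
contact_force: [-0.7, 0.9, -0.7]
width: 33.2
```

```bash
python3 p.py
python3 - <<'E'
from h import *
from ov import big
import pickle
ims={c:robot.get_image(c) for c in("scene","top")}; pickle.dump(ims,open("end.pkl","wb"))
its=[("rack",411.8,-313.8,.06,0),("overhang_gauge",411.5,-339.2,.06,8),("protractor",409.4,-289,.06,8)]
a=[big(c,ims[c],its,*r,"") for c,r in(("scene",(170,115,250,190)),("top",(430,305,520,389)))]
h=min(x.shape[0] for x in a); cv2.imwrite("pics/rk5.png",np.hstack([x[:h] for x in a]))
cv2.imwrite("pics/e_scene.png",ims["scene"][:,:,::-1]);cv2.imwrite("pics/e_top.png",ims["top"][:,:,::-1])
its=[]
for n,(x,y) in dict(velvet_brush=(514.3,-77.9),roller=(506.9,-7),bristle_brush=(499.5,65)).items(): its.append((n,x,y,.103,30))
a=[big(c,ims[c],its,*r,"") for c,r in(("scene",(250,160,390,260)),("top",(265,215,405,320)))]
h=min(x.shape[0] for x in a); cv2.imwrite("pics/hg5.png",np.hstack([x[:h] for x in a]))
E
```

```text
t 48.6 [ 413.  -339.3  248.5] jaw 93.3 w 33.2 [-0.7  0.9 -0.7]
```

View pics/rk5.png

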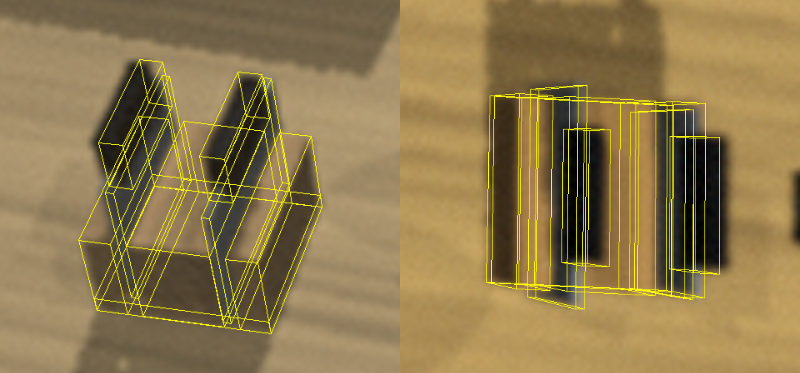

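View pics/hg5.png

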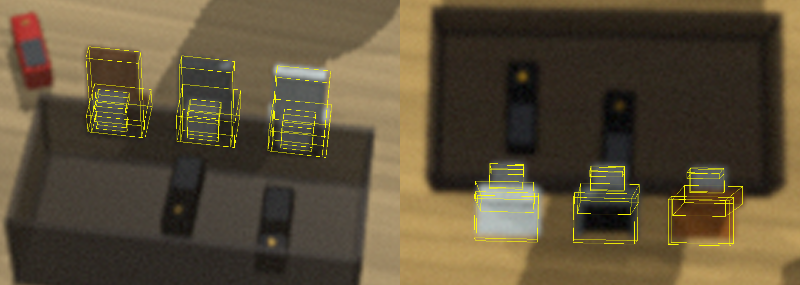

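View pics/e_scene.png

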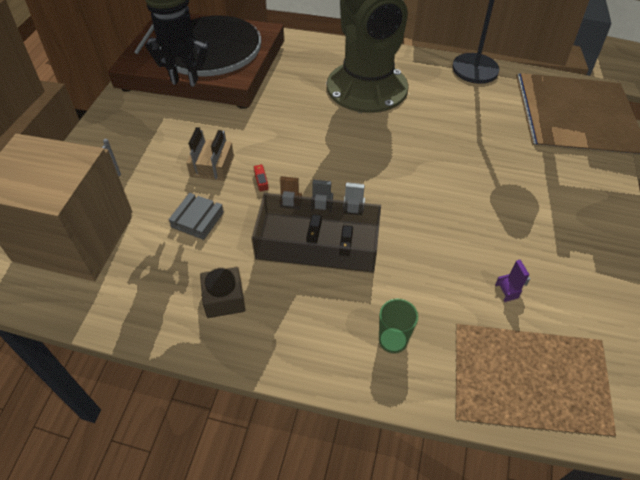

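Run:
```python
from h import *
from ov import big
import pickle
ims=pickle.load(open("end.pkl","rb"))
a=[cv2.resize(np.ascontiguousarray(ims[c][y0:y1,x0:x1,::-1]),(400,400),interpolation=2) for c,(x0,y0,x1,y1) in dict(scene=(270,165,370,225),top=(335,260,405,310)).items()]
cv2.imwrite("pics/v5.png",np.hstack(a))
# tilt check: roll/pitch not modelled; fit x,y,yaw,z=30 for each with masks
robot.get_image("scene");robot.get_image("top")
for n,x,y in (("velvet_brush",514.3,-78),("roller",506.9,-7),("bristle_brush",499.5,65)):
    for c in("scene","top"):
        q=proj(c,[x,y,70])[0]
        for t in robot.trace(c,n):
            if np.hypot(*(np.argwhere(t["mask"]).mean(0)[::-1]-q))<14:
                print(n,c,np.round(fit(n,{c:t["mask"]},x,y,30,[.1]),3));break
```

```text
velvet_brush scene [ 2.16000e-01  5.13615e+02 -7.91560e+01  2.59000e-01]
velvet_brush top [ 1.04000e-01  5.16675e+02 -7.99630e+01  1.10000e-01]
roller scene [ 2.35000e-01  5.03815e+02 -9.93900e+00  1.76000e-01]
roller top [ 1.37000e-01  5.10154e+02 -7.46300e+00  1.24000e-01]
bristle_brush scene [3.47000e-01 4.97802e+02 6.26550e+01 1.32000e-01]
bristle_brush top [1.4800e-01 5.0259e+02 6.4017e+01 1.3700e-01]
```

View pics/v5.png

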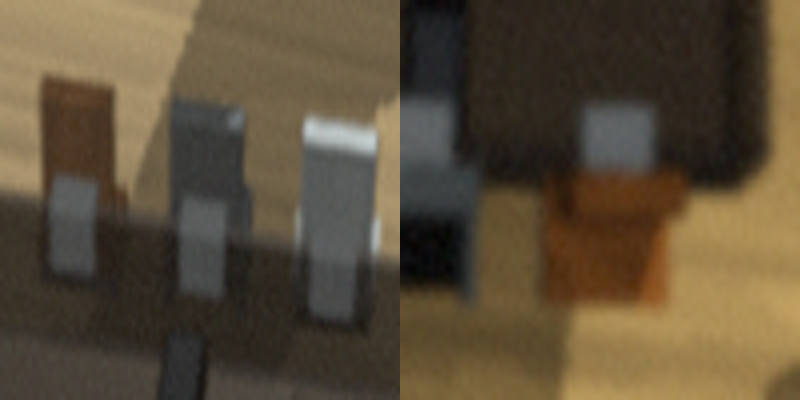

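Run:
```python
from h import *
robot.get_image("scene");robot.get_image("top")
for n,x,y,z in (("protractor",409.4,-289,8),("overhang_gauge",411.5,-339.2,8)):
    for c in("scene","top"):
        q=proj(c,[x,y,60])[0]
        for t in robot.trace(c,n):
            if np.hypot(*(np.argwhere(t["mask"]).mean(0)[::-1]-q))<14:
                for zz in(4,8,12): print(n,c,zz,np.round(fit(n,{c:t["mask"]},x,y,zz,[.06]),3))
                break
for n in("tumbler","cap_box"):
    print(n,[np.round(l["position"]) for c in("scene","top") for l in robot.landmark_of(c,n)[:1]])
```

```text
protractor scene 4 [ 3.98000e-01  4.06214e+02 -2.89592e+02  9.60000e-02]
protractor scene 8 [ 4.00000e-01  4.08711e+02 -2.88807e+02  1.18000e-01]
protractor scene 12 [ 4.01000e-01  4.09539e+02 -2.88200e+02  1.29000e-01]
protractor top 4 [ 2.94000e-01  4.09544e+02 -2.93703e+02  5.80000e-02]
protractor top 8 [ 2.99000e-01  4.10816e+02 -2.92378e+02  4.80000e-02]
protractor top 12 [ 2.98000e-01  4.10453e+02 -2.89469e+02  6.90000e-02]
overhang_gauge scene 4 [ 3.61000e-01  4.07776e+02 -3.45757e+02  1.20000e-01]
overhang_gauge scene 8 [ 3.64000e-01  4.13545e+02 -3.42153e+02  1.21000e-01]
overhang_gauge scene 12 [ 3.64000e-01  4.14949e+02 -3.41040e+02  1.18000e-01]
overhang_gauge top 4 [ 2.21000e-01  4.13837e+02 -3.47594e+02  1.00000e-01]
overhang_gauge top 8 [ 2.20000e-01  4.13134e+02 -3.44748e+02  9.40000e-02]
overhang_gauge top 12 [ 2.25000e-01  4.12628e+02 -3.42316e+02  6.90000e-02]
tumbler [array([780., 203.,  -2.]), array([781., 201.,  -4.])]
cap_box [array([ 770., -150.,   -2.])]
```

```bash
python3 -c "
from plant import robot
print(robot.hand_in())"
```

```text
the job is handed in; nothing more can be done
None
```

I put the whole kit away and handed the job in at about 50 s of the 210 s allowed. Handing in gave no verdict.

- **Cartridges:** both black cartridges went onto the bin floor before any tool was hung. One was knocked a few centimetres aside later, but it stayed flat on the floor and not stacked.
- **Hooked tools:** three were present: velvet brush, roller and bristle brush. I found no parts tray. All three hang over the bin's near long wall with their hooks inside and bases outside. The last pictures show them close to upright; I didn't measure the tilt, but the hook's slack allows at most about 0.16 rad against the 0.25 limit.
- **Gauges:** the protractor is in slot 0 and the overhang gauge in slot 1 of the rack. I released each about 1 mm above its slot floor, within a few mm of the slot's middle.
- **Left alone:** the last readings put the tumbler and capped box within about 5 mm of where they started, which is within the networks' error. I did not touch the red cartridge or the purple roller.

**Checks that disagreed:** the final mask fits of the gauges in the rack were poor because parts were hidden, and they could not confirm the gauges' height. For the overhang gauge they put it up to about 6 mm sideways of where I placed it. I took this as the gauge leaning in its wider slot, by at most about 0.1 rad against the 0.2 limit. The last mask fits of the hung tools from the two cameras also differed by 3–6 mm in x. The pictures show each hook over the rim.

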